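# Prop the display chest's lid open on its stay

## Task

Set up the wooden display chest for customers: open its lid all the way back until it leans there, swing the stay inside the chest up and over until it stands against its stop, then bring the lid forward and lower it gently so that it rests on the stay. Do not let the lid drop, and leave the candles round the chest where they stand.

Things in the scene. Friction and masses are not known exactly. Their poses are not given: they have to be found in the camera images.
- chest: pale wooden display chest, 160 mm deep (its x) x 190 mm wide (its y) x 75 mm to the rim, heavy and fixed; walls 8 mm. Origin: centre of the underside, on a 2 mm thick grey mat. Its x axis points from the front (brass pull) to the back (lid hinge), y to the left seen from its front, z up. A low divider (top 42 mm above the mat) runs along its y at x = -10 mm and carries the stay; behind the divider lies a flat wax tin, top 30 mm above the mat
- lid_hinge (a point): middle of the lid's hinge line, on the chest's back rim: (80, 0, 75) mm in the chest's frame; the lid turns about the chest's y axis
- lid_pull (a point): centre of the lid's round brass pull, a disc 22 mm across and 14 mm wide (along the chest's y, the width to pinch, and parallel to the hinge) on a 10 mm wide tongue, 32 mm out from the lid's front edge, 192 mm from the hinge line and 5 mm above the underside of the lid; 80 mm above the mat with the lid shut
- lid (a joint): lid angle, rad: 0 shut, grows as it opens; the stop is at 1.75, where it leans back and stays by its own weight; at less than about 1.5 it falls shut if let go. Lid 10 mm thick, about 0.26 kg, loose hinge. Resting on the raised stay it reads about 0.98
- stay_pivot (a point): pivot of the stay, near the chest's right side: (-10, -65, 63) mm in the chest's frame; the stay turns about the chest's x axis
- stay_button (a point): centre of the black round button at the stay's free end, a disc 20 mm across and 14 mm wide (along the chest's x, the width to pinch, at least 40 mm free on both sides), 120 mm from the pivot. Lying, the stay (brass bar, 8 x 10 mm, tip 133 mm from the pivot) points to the chest's +y, its button 63 mm above the mat, 12 mm under the rim
- stay (a joint): stay angle, rad: 0 lying along the divider, grows as the button swings up and over towards the chest's right (-y); 1.57 is upright, the stop is at 1.71, just past upright, where it stays by its own weight. Let go before upright, it falls back. About 50 g, loose pivot
- tester_a_mid (a point): open tester candle in a clear glass, 67 mm across, 74 mm tall; point at the centre, half-way up. A loose bystander
- tester_b_mid (a point): second open tester candle, 67 mm across, 74 mm tall; point at the centre, half-way up. A loose bystander
- candle_a_mid (a point): green candle jar with a cream lid, 69 mm across, 82 mm tall; point at the centre, half-way up. A loose bystander
- candle_b_mid (a point): second green candle jar with a cream lid, 69 mm across, 82 mm tall; point at the centre, half-way up. A loose bystander

How it is judged (in metres and radians):
On the way, in this order (a step that is already met when the one before it is completed fails the run):
1. the lid leans all the way back (over 1.62 rad) (value of joint lid above 1.62 rad), for 0.2 s.
2. the stay stands against its stop (over 1.62 rad) while the lid still leans back (over 1.5 rad) (value of joint stay above 1.62 rad and value of joint lid above 1.5 rad), for 0.2 s.
At the end, for the whole second after the job is handed in: the stay stands at its stop (over 1.62 rad) and the lid rests on its end (0.92 to 1.04 rad), both still (under 0.05 rad/s) (value of joint stay above 1.62 rad and value of joint lid between 0.92 and 1.04 rad and velocity of joint lid between -0.05 and 0.05 rad/s and velocity of joint stay between -0.05 and 0.05 rad/s); the robot touches nothing.
It fails at once if the lid drops or is slammed (falls faster than 2.5 rad/s) (velocity of joint lid below -2.5 rad/s).
It fails at once if a candle near the chest is shifted by more than 20 mm or tipped (distance of any of tester_a_mid, tester_b_mid, candle_a_mid, candle_b_mid from where it was at the start of the episode above 0.02 m or angle between any of tester_a_mid, tester_b_mid, candle_a_mid, candle_b_mid's own z axis and vertical above 0.3 rad).
It also fails if it takes over 72 s, if anything falls off the work surface, if the arm or the gripper's body presses on something with over 40 N, if the wrist force passes 120 N, or if a joint passes its speed limit or range.

## Robot

A 6-joint arm with a two-finger parallel gripper is mounted at the origin on a cart in front of the work surface, level with it; the furniture and walls round the work are solid. World frame = base frame: x ahead of the robot, y to its left, z up, the work surface at z = 0. Lengths are in mm, angles in degrees, forces in N, time in s.
With the tool pointing down it reaches from about 325 to 750 mm from the base axis. Payload 7.6 kg.
Tool frame: the origin (TCP) lies at the very end of the fingers, on their centre line; the grasp point (between the pads) lies 19 mm behind it; y points along the fingers, z is the direction in which the jaws open and shut, and the axes are right-handed (so a half turn about y gives the same grasp; the last joint's range is limited). The gripper opens to 85 mm and grips with 20 to 120 N. Pads are 22 mm wide; open, the fingers measure 114 mm over their backs; the gripper's body (76 mm by 85 mm) begins 54 mm behind the grasp point. The pads swing forward as they close: fully open they stand 13 mm farther back than shut.
Start: joints at [62.836, 2.991, 80.254, -0, 96.75, -4.028], TCP at [206.267, 482.804, 231.323] pointing down, gripper open.
Joint ranges: [-166.34, 166.34], [-52.06, 124.39], [6.96, 135.62], [-60.46, 240.46], [14.63, 156.25], [-167.68, 167.68]. Speed limits (degrees/s): [147.25, 147.25, 172.46, 180, 180, 180].

## Interface

Orientations are given as [roll, pitch, yaw] about the fixed x, y, z axes, in that order (R = Rz(yaw) Ry(pitch) Rx(roll)).
In Python, from station import monitor, viewer, ticket gives the robot as it stands. The module is installed in compiled form; this text tells all that it offers.
- The arm moves only by the shell command python3 -m crank 'ROWS' [FORCE]. ROWS is JSON, a list of rows, each an object with "delta_pos": the shift along the world's x, y, z in m, a list of three; "dr": the turn, a rotation vector about the world's x, y, z in degrees, a list of three; "gripper": the finger opening in m, from 0 to 0.0854. A call has 1 to 5 rows; each row is the pose to reach, as a shift and turn from the pose commanded when the call began; what a row does not reach only later rows make up. A row lasts 1/12 s, in which the tool goes at most 41.7 mm and 7.16 degrees, less where a joint would pass 70% of its speed; a pose out of reach is approached as far as the arm can. A call with a gripper value outside its range is refused whole. The fingers move at their own pace and stop on an object; FORCE is the grip in N (left out, the last holds). Time passes only in rows, so rows that repeat a pose let the fingers close. It gives the time, the measured TCP pose, the force and the opening at its end, in the units of the state.
- monitor.get_obs(): the state, without advancing time (a new reading comes with each control period).
- viewer.grab_frame(name): name is "side" or "top" or "wrist"; returns (picture, depth): 420x560x3 uint8, red, green, blue; 420x560 float32, mm along the optical axis (not along the pixel's ray), 0 where there is no reading.
- viewer.camera_info(name): a dict with "intrinsics" (3x3 intrinsics, pixels), "view" (4x4, takes a point from world to camera coordinates); the wrist camera has in their place "hand_eye" (4x4, takes a point from camera to tool coordinates, whose origin is the TCP and whose axes are the tool frame's). Camera axes: x right, y down, z forward; pixel columns grow to the right and rows downward; lengths in mm; the calibration is good to about 2 mm. The wrist camera is an equidistant fisheye: a pixel r from the principal point sees the ray r / f radians off the axis. A picture is of the moment at which its call begins: read the wrist's pose just before it. camera_info takes no time and is no camera call.
- ticket.close_job(): hands the job in, once; it reports no verdict.
The state is a dict: "time_s": time; "q": joint angles; "qvel": joint speeds; "tau": joint torques, N m; "position": TCP position; "ee_rot": TCP orientation; "wrist_force": force on the tool from outside, world axes, zero at the start; "torque": the same for the moment, N m; "width": opening from 0.0 (shut) to 1.0 (fully open).
Only numpy, scipy, OpenCV 4.12 (cv2) and the standard library are available. Lean on these libraries where they do the work, as an engineer would, in place of code of your own. Each camera call takes 0.05 s, during which the arm holds its last target.

## Working session

There is one attempt and no reset: what is moved stays moved. The work goes in short steps, Python scripts to look and compute and a shell command to move; the robot and the scene stay as the last step left them, time stands still between calls to the robot, and variables do not carry over. Pictures are saved under pics/ and viewed, and the job is handed in when it is done.

```bash
ls; mkdir -p pics
python3 - <<'E'
from station import monitor, viewer
import cv2
o=monitor.get_obs();print(o)
for n in["side","top","wrist"]:
    p,d=viewer.grab_frame(n);cv2.imwrite(f"pics/{n}0.png",p[:,:,::-1])
    import numpy as np;np.save(f"pics/{n}0.npy",d)
    print(n,viewer.camera_info(n))
E
```

```text
pics
{'time_s': 0.0, 'q': array([ 6.28353510e+01,  3.02456809e+00,  8.03147329e+01, -9.28991639e-05,
        9.67503707e+01, -4.02703026e+00]), 'qvel': array([-0.03067811,  0.01143401,  0.07722018, -0.01858915, -0.02161405,
       -0.05772595]), 'tau': array([ 1.90331804e-03, -3.81667829e+01, -3.60181868e+01,  1.60776185e-04,
        6.18157937e-03, -1.67475105e-05]), 'position': array([206.12171848, 482.50163594, 230.48155361]), 'ee_rot': array([-9.00894567e+01,  6.20533144e-03, -2.31376344e+01]), 'wrist_force': array([-0.04581822,  0.54596151,  0.04490309]), 'torque': array([ 0.03496808, -0.00857121, -0.0263619 ]), 'width': 0.9997992287122229}
side {'intrinsics': array([[390.17640291,   0.        , 279.97143608],
       [  0.        , 390.17640291, 205.07466782],
       [  0.        ,   0.        ,   1.        ]]), 'view': array([[ 9.24674569e-01, -3.79871158e-01, -2.59777677e-02,
        -5.86846035e+02],
       [-1.76796651e-01, -3.67925925e-01, -9.12892906e-01,
         8.94115616e+01],
       [ 3.37223791e-01,  8.48721637e-01, -4.07371695e-01,
         9.05500774e+02],
       [
[... 432 characters left out ...]
      [ 1.49682310e-01, -3.84861369e-03, -9.88726653e-01,
         9.09766044e+02],
       [ 0.00000000e+00,  0.00000000e+00,  0.00000000e+00,
         1.00000000e+00]])}
wrist {'intrinsics': array([[325.1922621 ,   0.        , 282.45505718],
       [  0.        , 325.1922621 , 207.32854246],
       [  0.        ,   0.        ,   1.        ]]), 'hand_eye': array([[-4.17193423e-04,  9.58564333e-01,  2.84875841e-01,
        -7.16388904e+01],
       [-5.44381809e-04, -2.84876042e-01,  9.58564210e-01,
        -1.42877339e+02],
       [ 9.99999765e-01,  2.44825458e-04,  6.40673396e-04,
        -2.69471841e-02],
       [ 0.00000000e+00,  0.00000000e+00,  0.00000000e+00,
         1.00000000e+00]])}
```

View pics/top0.png

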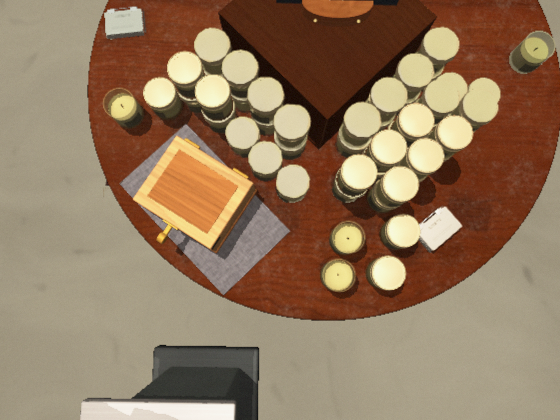

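View pics/side0.png

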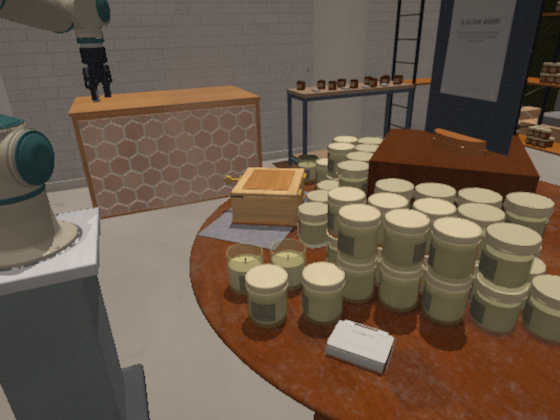

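View pics/wrist0.png

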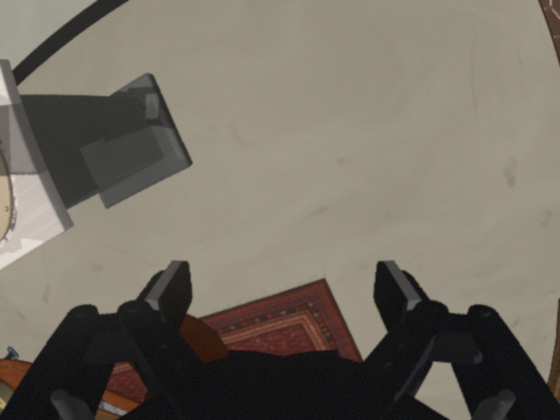

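```bash
cat > h.py <<'E'
import numpy as np,cv2
from scipy.spatial.transform import Rotation as R
from station import monitor,viewer
def back(n,u,v,d):
    c=viewer.camera_info(n);K=c["intrinsics"];V=c["view"]
    u=np.asarray(u,float);v=np.asarray(v,float)
    p=np.stack([(u-K[0,2])/K[0,0]*d,(v-K[1,2])/K[1,1]*d,d],-1)
    return (p-V[:3,3])@V[:3,:3]
def proj(n,P):
    c=viewer.camera_info(n);K=c["intrinsics"];V=c["view"]
    p=np.atleast_2d(P)@V[:3,:3].T+V[:3,3]
    return np.stack([p[:,0]/p[:,2]*K[0,0]+K[0,2],p[:,1]/p[:,2]*K[1,1]+K[1,2]],-1)
def cloud(n,d):
    v,u=np.mgrid[:420,:560];return back(n,u,v,d.astype(float))
E
python3 - <<'E'
from h import *
d=np.load("pics/top0.npy");im=cv2.imread("pics/top0.png")
cv2.imwrite("pics/top0z.png",cv2.resize(im[100:300,90:300],None,fx=3,fy=3,interpolation=cv2.INTER_CUBIC)[:600])
P=cloud("top",d)
m=np.zeros((420,560),bool);m[125:260,125:265]=1
z=P[...,2]
print(np.histogram(z[m],bins=np.arange(-10,130,5)))
m2=m&(z>76)&(z<100)
q=cv2.connectedComponents(m2.astype(np.uint8))[1]
l=q[195,195];s=q==l
pts=P[s];print(len(pts),np.median(pts[:,2]))
rect=cv2.minAreaRect(pts[:,:2].astype(np.float32));print(rect,cv2.boxPoints(rect))
e=cv2.morphologyEx(s.astype(np.uint8),cv2.MORPH_OPEN,np.ones((11,11)))>0
rect=cv2.minAreaRect(P[e][:,:2].astype(np.float32));print(rect,cv2.boxPoints(rect))
for a in[(164,236),(163,238),(166,232)]:print(a,P[a[1],a[0]])
E
```

```text
(array([  72, 4133, 4066,  198,   73,   48,   64,   57,   55,   73,   77,
         90,   62,   42,   33,   57,   85,  204, 2113, 6126,  264,    0,
          0,    0,    0,    0,    0]), array([-10,  -5,   0,   5,  10,  15,  20,  25,  30,  35,  40,  45,  50,
        55,  60,  65,  70,  75,  80,  85,  90,  95, 100, 105, 110, 115,
       120, 125]))
7503 86.8199737420429
((564.3739624023438, -60.47477722167969), (192.2725830078125, 209.5135955810547), 58.80791473388672) [[ 424.9714    -88.458725]
 [ 604.19684  -196.96768 ]
 [ 703.7765    -32.49083 ]
 [ 524.5511     76.01813 ]]
((579.5576782226562, -69.4654541015625), (191.4683837890625, 173.1917266845703), 58.29021453857422) [[ 455.5692   -105.39232 ]
 [ 602.9071   -196.42484 ]
 [ 703.54614   -33.53859 ]
 [ 556.20825    57.493927]]
(164, 236) [487.36046057 -17.91660148  88.6589031 ]
(163, 238) [483.18765204 -16.64687215  90.53247581]
(166, 232) [495.83045069 -20.33550157  84.32441183]
```

View pics/top0z.png

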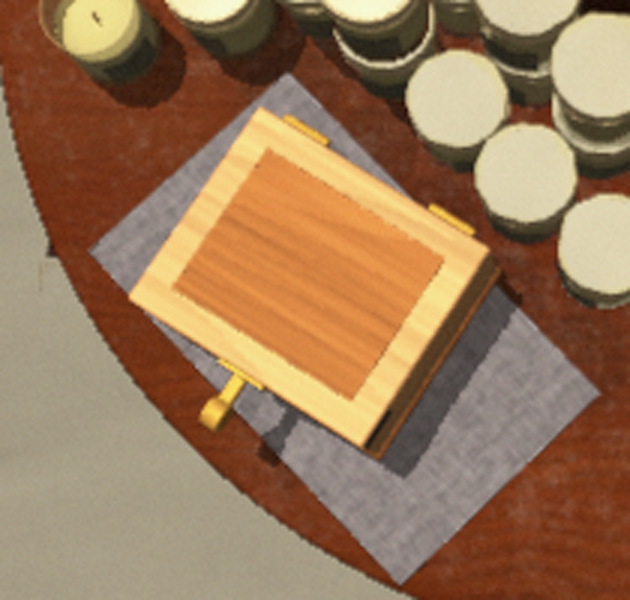

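Run:
```python
from h import *
from scipy.optimize import minimize
d=np.load("pics/top0.npy")
P=cloud("top",d);z=P[...,2]
m=np.zeros((420,560),bool);m[125:260,125:265]=1
# plane mask by z; z noise
m2=(m&(z>80)&(z<93)).astype(np.uint8)
m2=cv2.morphologyEx(m2,cv2.MORPH_OPEN,np.ones((11,11)))
# use pixel mask; reproject each mask pixel on plane z=87
c=viewer.camera_info("top");K=c["intrinsics"];V=c["view"]
v,u=np.mgrid[:420,:560]
r=np.stack([(u-K[0,2])/K[0,0],(v-K[1,2])/K[1,1],np.ones_like(u)],-1)@V[:3,:3]
C=-V[:3,:3].T@V[:3,3]
Q=(C+r*((87-C[2])/r[...,2])[...,None])[...,:2]
sel=m&True
q=Q[sel];t=m2[sel]>0
def cost(p,ret=0):
    a=p[2];ex=np.array([np.cos(a),np.sin(a)]);ey=np.array([-ex[1],ex[0]])
    x=(q-p[:2])@ex;y=(q-p[:2])@ey
    s=lambda w:1/(1+np.exp(-np.clip(w/1.0,-50,50)))
    f=s(80-x)*s(80+x)*s(95-y)*s(95+y)
    return ((f-t)**2).sum()
b=minimize(cost,[577,-69,np.radians(-31.7)],method="Nelder-Mead",options=dict(xatol=1e-3,fatol=1e-3,maxiter=2000))
print(b.x,np.degrees(b.x[2]),b.fun)
p=b.x;ex=np.array([np.cos(p[2]),np.sin(p[2])]);ey=np.array([-ex[1],ex[0]])
pm=m&(z>70)&(z<100);L=P[pm];x=(L[:,:2]-p[:2])@ex;y=(L[:,:2]-p[:2])@ey
k=(x<-88)
for i in np.argsort(x[k]):
    if x[k][i]<-98: print(np.round([x[k][i],y[k][i],L[k][i,2]],1))
for a in [(80,-95),(80,95),(-80,95),(-80,-95)]: print(proj("top",[*(p[:2]+a[0]*ex+a[1]*ey),87]))
```

```text
[ 5.79264298e+02 -6.93839350e+01 -5.36819827e-01] -30.757510419810302 957.600423661532
[-122.1    3.    80.1]
[-121.4   -2.4   83.4]
[-120.9    3.7   87.7]
[-120.6   -0.3   85.8]
[-120.3    6.4   88.1]
[-120.2   -4.5   84.9]
[-120.     2.6   85.7]
[-119.5   -2.3   87.3]
[-119.5   -5.2   81.3]
[-119.3    5.    87. ]
[-119.     1.1   85.1]
[-118.8    8.1   86.2]
[-118.3    3.3   87. ]
[-118.2   -4.8   90. ]
[-117.6   -2.1   90.6]
[-117.5    5.6   89. ]
[-117.3    2.    85.9]
[-117.3   -6.    88.5]
[-117.    -4.7   77. ]
[-116.7   -3.4   89. ]
[-116.6    4.4   87.2]
[-115.9   -1.    90.5]
[-115.6    5.7   92.5]
[-115.6   -5.1   89.2]
[-115.3    1.6   91.2]
[-114.9   -5.4   83.8]
[-114.8    5.    89. ]
[-114.8   -3.3   92.9]
[-114.4    0.6   88.8]
[-114.2   -5.6   78.2]
[-114.2    7.5   90. ]
[-113.9   -4.4   90.5]
[-113.6    2.4   92.5]
[-113.2   -1.8   91.5]
[-113.1    5.9   89.9]
[-113.    -5.4   88.1]
[-112.6    1.    91.3]
[-112.5   -4.8   79.3]
[-112.2    4.7   88.1]
[-112.2   -3.4   91.2]
[-111.5    7.    89.9]
[-111.5   -6.4   79.1]
[-111.3   -1.6   94.9]
[-111.2   -5.    90.7]
[
[... 677 characters left out ...]

[-104.6   -5.4   75.1]
[-104.4    7.    89.9]
[-104.4   -3.8   86.2]
[-104.2    3.6   86. ]
[-103.8   -1.1   86.6]
[-103.4   -5.2   85. ]
[-103.4    5.1   90.4]
[-103.2    1.9   85.8]
[-102.7   -5.4   79.4]
[-102.6   -3.1   87.9]
[-102.6    4.8   85.6]
[-102.2    0.4   85.3]
[-101.8    6.9   88.1]
[-101.7   -4.4   86.2]
[-101.5    2.9   86.2]
[-101.2   -1.    84.2]
[-101.     6.6   83.3]
[-100.9   -4.9   81.9]
[-100.4    1.1   86.8]
[-100.3   -2.    81.4]
[-99.8   4.   86.3]
[-99.4  -0.5  86.3]
[-99.2  -3.9  82.2]
[-98.7   2.1  87.1]
[-98.3  -2.2  86.4]
[-98.2   5.5  85.1]
[[253.10485164 182.52073782]]
[[175.13640794 134.93647995]]
[[130.90130336 199.95597812]]
[[210.00441268 249.66612959]]
```

Run:
```python
from h import *
im=cv2.imread("pics/top0.png")
z=cv2.resize(im[125:265,120:265],None,fx=5.5,fy=4.2857,interpolation=cv2.INTER_CUBIC)
for p,col in(((579.26,-69.38,-30.76),(255,0,0)),((577,-71,-31.5),(0,255,0))):
    a=np.radians(p[2]);ex=np.array([np.cos(a),np.sin(a)]);ey=np.array([-ex[1],ex[0]])
    q=proj("top",np.array([[*(np.array(p[:2])+x*ex+y*ey),87] for x,y in[(80,-95),(80,95),(-80,95),(-80,-95)]]))
    q=(q+.5-[120,125])*[5.5,4.2857];cv2.polylines(z,[q.astype(int)],True,col,1)
cv2.imwrite("pics/ov.png",z)
```

```text
(no output)
```

View pics/ov.png

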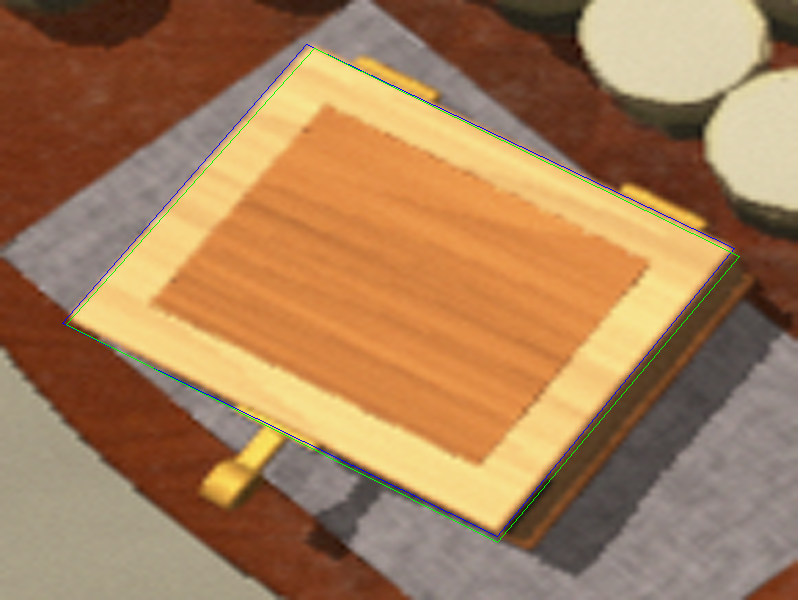

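```bash
python3 -m crank '[{"delta_pos":[0.019,-0.033,0],"dr":[0,0,-2]},{"delta_pos":[0.038,-0.066,0],"dr":[0,0,-4]},{"delta_pos":[0.057,-0.1,0],"dr":[0,0,-6]},{"delta_pos":[0.076,-0.133,0],"dr":[0,0,-7.7]},{"delta_pos":[0.095,-0.166,0],"dr":[0,0,-7.7]}]'; python3 -m crank '[{"delta_pos":[0.019,-0.034,0],"dr":[0,0,0],"gripper":0.05},{"delta_pos":[0.038,-0.068,0],"dr":[0,0,0],"gripper":0.05},{"delta_pos":[0.057,-0.102,0],"dr":[0,0,0],"gripper":0.05},{"delta_pos":[0.076,-0.136,0],"dr":[0,0,0],"gripper":0.05},{"delta_pos":[0.095,-0.17,0],"dr":[0,0,0],"gripper":0.05}]' 40; python3 -m crank '[{"delta_pos":[0.017,-0.032,-0.01],"dr":[0,0,0],"gripper":0.05},{"delta_pos":[0.035,-0.064,-0.03],"dr":[0,0,0],"gripper":0.05},{"delta_pos":[0.052,-0.096,-0.05],"dr":[0,0,0],"gripper":0.05},{"delta_pos":[0.07,-0.128,-0.065],"dr":[0,0,0],"gripper":0.05},{"delta_pos":[0.087,-0.159,-0.08],"dr":[0,0,0],"gripper":0.05}]'
python3 -m crank '[{"delta_pos":[0,0,0],"dr":[0,0,0],"gripper":0.05}]'
python3 - <<'E'
from h import *
o=monitor.get_obs();print(o)
for n in["top","wrist"]:
    p,d=viewer.grab_frame(n);cv2.imwrite(f"pics/{n}1.png",p[:,:,::-1])
E
```

```text
time_s: 0.57
position: [301.5, 311.1, 231.0]
ee_rot: [-90.0, 0.0, -23.1]
wrist_force: [0.5, -0.5, -0.5]
width: 0.584
time_s: 0.98
position: [388.5, 151.9, 150.3]
ee_rot: [-90.0, 0.0, -23.1]
wrist_force: [0.5, 0.6, -0.4]
width: 0.585
time_s: 1.07
position: [388.7, 148.9, 148.0]
ee_rot: [-90.3, 0.2, -23.5]
wrist_force: [-0.2, 1.3, -0.8]
width: 0.583
{'time_s': 1.0667, 'q': array([ 1.59499677e+01, -1.24949746e+01,  1.04390835e+02, -1.03892530e-01,
        8.83942452e+01, -5.05730147e+01]), 'qvel': array([ 6.06868847, -1.24973794, -2.25267012,  2.47846246,  3.21377674,
        6.94272558]), 'tau': array([ -1.72465436, -27.05240965, -36.16716385,  -0.17562311,
        -0.47599342,  -1.01656225]), 'position': array([388.67149083, 148.93159632, 147.98814135]), 'ee_rot': array([-90.26445344,   0.15814341, -23.47420831]), 'wrist_force': array([-0.16475638,  1.25741697, -0.8202461 ]), 'torque': array([-0.04629713,  0.0118506 , -0.02746864]), 'width': 0.5833339512762855}schema error: expected keys delta_pos, dr, gripper
```

```bash
python3 -m crank '[{"delta_pos":[0.019,-0.033,0],"dr":[0,0,-2],"gripper":0.05},{"delta_pos":[0.038,-0.066,0],"dr":[0,0,-4],"gripper":0.05},{"delta_pos":[0.057,-0.1,0],"dr":[0,0,-6],"gripper":0.05},{"delta_pos":[0.076,-0.133,0],"dr":[0,0,-7.7],"gripper":0.05},{"delta_pos":[0.095,-0.166,0],"dr":[0,0,-7.7],"gripper":0.05}]'; 
python3 -m crank '[{"delta_pos":[0,0,0],"dr":[0,0,0],"gripper":0.05},{"delta_pos":[0,0,0],"dr":[0,0,0],"gripper":0.05},{"delta_pos":[0,0,0],"dr":[0,0,0],"gripper":0.05}]'
python3 - <<'E'
from h import *
o=monitor.get_obs();print(o)
for n in["top","wrist"]:
    p,d=viewer.grab_frame(n);cv2.imwrite(f"pics/{n}1.png",p[:,:,::-1])
    np.save(f"pics/{n}1.npy",d)
E
```

```text
time_s: 1.58
position: [484.3, -12.3, 152.3]
ee_rot: [-89.9, -0.1, -30.8]
wrist_force: [0.1, 0.3, -0.6]
width: 0.587
time_s: 1.83
position: [483.3, -10.8, 151.7]
ee_rot: [-90.0, 0.0, -30.8]
wrist_force: [0.8, 0.6, 0.2]
width: 0.585
{'time_s': 1.8333, 'q': array([-5.68315129e+00, -1.51702962e+00,  9.39445707e+01,  3.60218398e-02,
        8.75592332e+01, -6.49289761e+01]), 'qvel': array([ 0.96025952, -0.89286168,  0.77798538, -0.15319474, -0.02583533,
       -0.26214934]), 'tau': array([-1.02128226e+00, -3.34617126e+01, -3.53718388e+01, -5.71470405e-02,
       -3.26183019e-02, -1.38070490e-02]), 'position': array([483.26835086, -10.83386642, 151.65494365]), 'ee_rot': array([-8.99617972e+01,  3.27101565e-03, -3.07557040e+01]), 'wrist_force': array([0.75078685, 0.57926068, 0.21284738]), 'torque': array([ 0.02797641, -0.00354172, -0.01225444]), 'width': 0.5851742957404039}
```

View pics/wrist1.png

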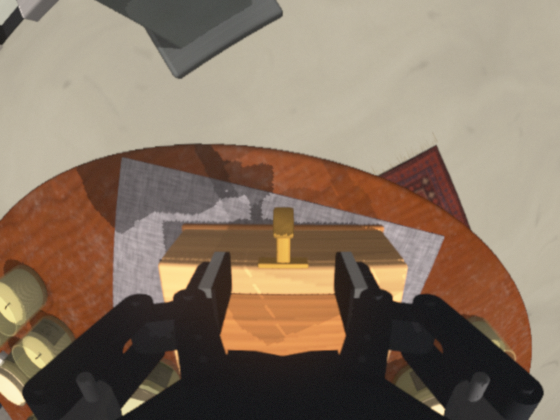

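View pics/top1.png

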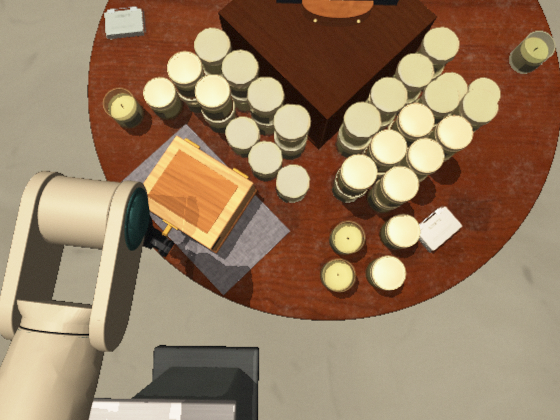

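The wrist picture shows the pull's disc at about (283, 218), centred between the fingers (columns ~220 and ~345). I'll check its world position from the wrist camera depth.

```bash
cat >> h.py <<'E'
def wproj(n_im_uv_d,o):
    c=viewer.camera_info("wrist");K=c["intrinsics"];H=c["hand_eye"]
    u,v,d=n_im_uv_d
    a=(u-K[0,2])/K[0,0];b=(v-K[1,2])/K[1,1];r=np.hypot(a,b)+1e-9
    p=np.stack([a/r*np.tan(r)*d,b/r*np.tan(r)*d,d],-1)
    t=p@H[:3,:3].T+H[:3,3]
    Rw=R.from_euler("xyz",o["ee_rot"],degrees=True).as_matrix()
    return t@Rw.T+o["position"]
def chest(p):
    a=np.radians(-30.8);ex=np.array([np.cos(a),np.sin(a)]);ey=np.array([-ex[1],ex[0]])
    q=np.asarray(p)-[579.2,-69.5,2]
    return np.stack([q[...,:2]@ex,q[...,:2]@ey,q[...,2]],-1)
def world(c):
    a=np.radians(-30.8);ex=np.array([np.cos(a),np.sin(a)]);ey=np.array([-ex[1],ex[0]])
    c=np.asarray(c,float);return np.array([579.2,-69.5,2])+np.array([*(c[0]*ex+c[1]*ey),c[2]])
E
python3 - <<'E'
from h import *
d=np.load("pics/wrist1.npy").astype(float);o=monitor.get_obs()
for u,v in [(275,213),(283,213),(291,213),(277,225),(283,225),(290,225),(283,245),(283,265),(200,280),(370,280)]:
    p=wproj((np.array(u),np.array(v),d[v,u]),o);print(u,v,np.round(p,1),np.round(chest(p),1))
print(world([-112,0,80]),chest(o["position"]),o["time_s"])
E
```

```text
275 213 [475.4 -11.5  87.3] [-118.8   -3.3   85.3]
283 213 [477.7  -6.6  88.9] [-119.4    2.    86.9]
291 213 [480.6  -2.2  88.1] [-119.1    7.4   86.1]
277 225 [481.5 -13.5  93.8] [-112.6   -1.9   91.8]
283 225 [483.8 -10.3  92.6] [-112.2    2.    90.6]
290 225 [486.4  -6.4  91.9] [-112.     6.7   89.9]
283 245 [498.3 -18.8  86.9] [-95.5   2.1  84.9]
283 265 [510.8 -26.2  89. ] [-81.    2.1  87. ]
200 280 [460.5 -36.5 179.4] [-118.9  -32.4  177.4]
370 280 [496.8  23.8 178.9] [-118.6   38.   176.9]
[482.99649154 -12.15119913  82.        ] [-112.76243338    1.41399517  149.68067432] 1.9333
```

```bash
python3 -m crank '[{"delta_pos":[0,0,-0.03],"dr":[0,0,0],"gripper":0.05},{"delta_pos":[0,0,-0.06],"dr":[0,0,0],"gripper":0.05},{"delta_pos":[0,0,-0.082],"dr":[0,0,0],"gripper":0.05},{"delta_pos":[0,0,-0.082],"dr":[0,0,0],"gripper":0.05},{"delta_pos":[0,0,-0.082],"dr":[0,0,0],"gripper":0.05}]' 40;  python3 -m crank '[{"delta_pos":[0,0,0],"dr":[0,0,0],"gripper":0.0},{"delta_pos":[0,0,0],"dr":[0,0,0],"gripper":0.0},{"delta_pos":[0,0,0],"dr":[0,0,0],"gripper":0.0},{"delta_pos":[0,0,0],"dr":[0,0,0],"gripper":0.0},{"delta_pos":[0,0,0],"dr":[0,0,0],"gripper":0.0}]' 40
python3 - <<'E'
import numpy as np
from h import world
# arc: tool rotates about chest +y by tilt phi; grasp offset g behind TCP
def off(th,phi,g=12):
    c=np.array([80-192*np.cos(th)+5*np.sin(th),1.5,75+192*np.sin(th)+5*np.cos(th)])
    # tool pointing dir: down tilted toward +x by phi
    return c+g*np.array([np.sin(phi),0,-np.cos(phi)])
p0=world(off(0,0))
for th in np.arange(0,1.8,.125):
    phi=np.radians(min(40,th/1.75*40)); print(round(th,3),np.round((world(off(th,phi))-p0)/1000,4),round(np.degrees(phi),1))
E
```

```text
time_s: 2.35
position: [482.6, -11.1, 69.2]
ee_rot: [-90.0, 0.1, -30.7]
wrist_force: [0.0, -0.7, 0.8]
width: 0.586
time_s: 2.77
position: [484.8, -11.3, 71.4]
ee_rot: [-89.8, -0.2, -30.8]
wrist_force: [1.5, 5.7, 3.4]
width: 0.155
0.0 [0. 0. 0.] 0.0
0.125 [ 0.0023 -0.0014  0.0239] 2.9
0.25 [ 0.0072 -0.0043  0.0474] 5.7
0.375 [ 0.0146 -0.0087  0.0701] 8.6
0.5 [ 0.0243 -0.0145  0.0917] 11.4
0.625 [ 0.0362 -0.0216  0.1118] 14.3
0.75 [ 0.0502 -0.0299  0.1301] 17.1
0.875 [ 0.066  -0.0394  0.1463] 20.0
1.0 [ 0.0834 -0.0497  0.1602] 22.9
1.125 [ 0.1022 -0.0609  0.1716] 25.7
1.25 [ 0.1219 -0.0727  0.1802] 28.6
1.375 [ 0.1424 -0.0849  0.1861] 31.4
1.5 [ 0.1633 -0.0974  0.189 ] 34.3
1.625 [ 0.1844 -0.1099  0.1889] 37.1
1.75 [ 0.2052 -0.1223  0.1858] 40.0
```

Run:
```python
import numpy as np
from h import world
def off(th,phi,g=12):
    c=np.array([80-192*np.cos(th)+5*np.sin(th),1.5,75+192*np.sin(th)+5*np.cos(th)])
    return c+g*np.array([np.sin(phi),0,-np.cos(phi)])
ey=np.array([.512,.859,0])
N=20
f=lambda k:(np.radians(30)*k/N,1.74*k/N)
for c in range(4):
    p0=world(off(f(c*5)[1],f(c*5)[0]))
    for k in range(1,6):
        ph,th=f(c*5+k);print(np.round((world(off(th,ph))-p0)/1000,4),np.round(-ey*1.5*k,2))
```

```text
[ 0.0013 -0.0008  0.0167] [-0.77 -1.29 -0.  ]
[ 0.0038 -0.0022  0.0332] [-1.54 -2.58 -0.  ]
[ 0.0075 -0.0045  0.0494] [-2.3  -3.87 -0.  ]
[ 0.0124 -0.0074  0.0652] [-3.07 -5.15 -0.  ]
[ 0.0185 -0.011   0.0805] [-3.84 -6.44 -0.  ]
[ 0.0072 -0.0043  0.0147] [-0.77 -1.29 -0.  ]
[ 0.0155 -0.0092  0.0286] [-1.54 -2.58 -0.  ]
[ 0.0247 -0.0147  0.0417] [-2.3  -3.87 -0.  ]
[ 0.0349 -0.0208  0.0538] [-3.07 -5.15 -0.  ]
[ 0.046  -0.0274  0.0648] [-3.84 -6.44 -0.  ]
[ 0.0118 -0.0071  0.0099] [-0.77 -1.29 -0.  ]
[ 0.0244 -0.0145  0.0187] [-1.54 -2.58 -0.  ]
[ 0.0375 -0.0224  0.0262] [-2.3  -3.87 -0.  ]
[ 0.0511 -0.0305  0.0323] [-3.07 -5.15 -0.  ]
[ 0.0652 -0.0388  0.0371] [-3.84 -6.44 -0.  ]
[ 0.0143 -0.0085  0.0034] [-0.77 -1.29 -0.  ]
[ 0.0288 -0.0172  0.0053] [-1.54 -2.58 -0.  ]
[ 0.0434 -0.0259  0.0058] [-2.3  -3.87 -0.  ]
[ 0.058  -0.0346  0.0049] [-3.07 -5.15 -0.  ]
[ 0.0724 -0.0432  0.0025] [-3.84 -6.44 -0.  ]
```

```bash
python3 -m crank '[{"delta_pos":[0.0013,-0.0008,0.0167],"dr":[-0.77,-1.29,0],"gripper":0.0},{"delta_pos":[0.0038,-0.0022,0.0332],"dr":[-1.54,-2.58,0],"gripper":0.0},{"delta_pos":[0.0075,-0.0045,0.0494],"dr":[-2.3,-3.87,0],"gripper":0.0},{"delta_pos":[0.0124,-0.0074,0.0652],"dr":[-3.07,-5.15,0],"gripper":0.0},{"delta_pos":[0.0185,-0.011,0.0805],"dr":[-3.84,-6.44,0],"gripper":0.0}]'
```

```text
time_s: 3.18
position: [503.1, -22.4, 151.6]
ee_rot: [-89.8, -7.7, -30.8]
wrist_force: [9.8, 3.1, -6.3]
width: 0.152
```

```bash
python3 -m crank '[{"delta_pos":[0.0072,-0.0043,0.0147],"dr":[-0.77,-1.29,0],"gripper":0.0},{"delta_pos":[0.0155,-0.0092,0.0286],"dr":[-1.54,-2.58,0],"gripper":0.0},{"delta_pos":[0.0247,-0.0147,0.0417],"dr":[-2.3,-3.87,0],"gripper":0.0},{"delta_pos":[0.0349,-0.0208,0.0538],"dr":[-3.07,-5.15,0],"gripper":0.0},{"delta_pos":[0.046,-0.0274,0.0648],"dr":[-3.84,-6.44,0],"gripper":0.0}]'
python3 - <<'E'
from h import *
p,d=viewer.grab_frame("side");cv2.imwrite("pics/s2.png",p[60:280,150:440,::-1].repeat(2,0).repeat(2,1))
E
```

```text
time_s: 3.6
position: [548.3, -49.6, 215.8]
ee_rot: [-89.8, -15.0, -30.8]
wrist_force: [4.5, 3.8, -5.5]
width: 0.152
```

View pics/s2.png

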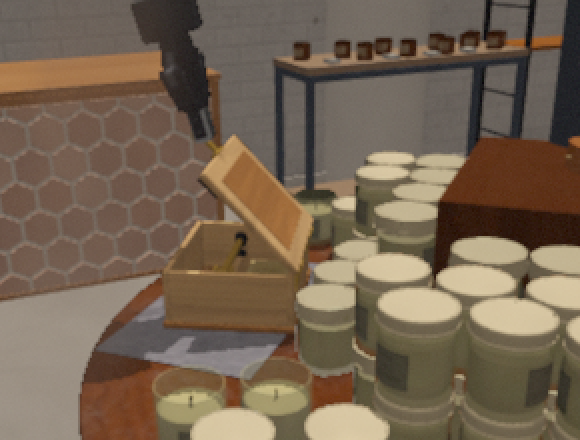

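The lid is about half open, with its pull in the gripper at (212, 145). The stay's black button shows inside at (240, 240). I'll continue the arc.

```bash
python3 -m crank '[{"delta_pos":[0.0118,-0.0071,0.0099],"dr":[-0.77,-1.29,0],"gripper":0.0},{"delta_pos":[0.0244,-0.0145,0.0187],"dr":[-1.54,-2.58,0],"gripper":0.0},{"delta_pos":[0.0375,-0.0224,0.0262],"dr":[-2.3,-3.87,0],"gripper":0.0},{"delta_pos":[0.0511,-0.0305,0.0323],"dr":[-3.07,-5.15,0],"gripper":0.0},{"delta_pos":[0.0652,-0.0388,0.0371],"dr":[-3.84,-6.44,0],"gripper":0.0}]'
```

```text
time_s: 4.07
position: [613.6, -89.0, 253.6]
ee_rot: [-89.9, -22.6, -30.8]
wrist_force: [-1.0, 3.0, 0.2]
width: 0.153
```

```bash
python3 -m crank '[{"delta_pos":[0.0143,-0.0085,0.0034],"dr":[-0.77,-1.29,0],"gripper":0.0},{"delta_pos":[0.0288,-0.0172,0.0053],"dr":[-1.54,-2.58,0],"gripper":0.0},{"delta_pos":[0.0434,-0.0259,0.0058],"dr":[-2.3,-3.87,0],"gripper":0.0},{"delta_pos":[0.058,-0.0346,0.0049],"dr":[-3.07,-5.15,0],"gripper":0.0},{"delta_pos":[0.0724,-0.0432,0.0025],"dr":[-3.84,-6.44,0],"gripper":0.0}]';python3 -m crank '[{"delta_pos":[0,0,0],"dr":[0,0,0],"gripper":0.0},{"delta_pos":[0,0,0],"dr":[0,0,0],"gripper":0.0}]'
python3 - <<'E'
from h import *
o=monitor.get_obs();print(np.round(o["q"],1),chest(o["position"]))
p,d=viewer.grab_frame("side");cv2.imwrite("pics/s3.png",p[60:280,150:440,::-1].repeat(2,0).repeat(2,1))
E
```

```text
time_s: 4.48
position: [686.9, -133.1, 258.2]
ee_rot: [-89.8, -30.4, -30.9]
wrist_force: [-0.1, 1.0, 5.2]
width: 0.152
time_s: 4.65
position: [686.7, -133.0, 258.1]
ee_rot: [-89.8, -30.4, -30.9]
wrist_force: [-0.1, 0.8, 6.0]
width: 0.148
[ -9.9  10.2  73.8 -11.1  67.7 -67.4] [124.89808226   0.49013465 256.14493353]
```

View pics/s3.png

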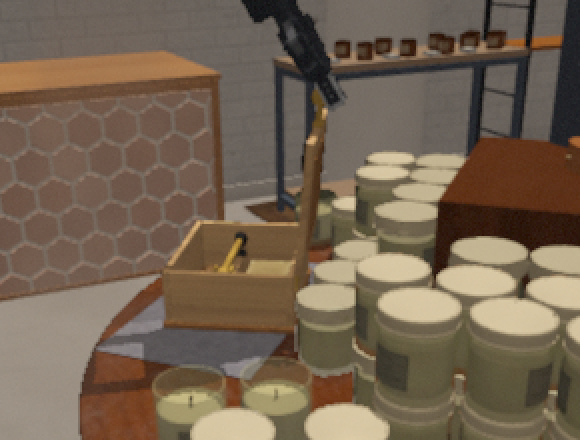

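```bash
python3 -m crank '[{"delta_pos":[0,0,0],"dr":[0,0,0],"gripper":0.03},{"delta_pos":[0,0,0],"dr":[0,0,0],"gripper":0.045},{"delta_pos":[0,0,0],"dr":[0,0,0],"gripper":0.045},{"delta_pos":[0,0,0],"dr":[0,0,0],"gripper":0.045}]';python3 -m crank '[{"delta_pos":[-0.006,0.004,0.012],"dr":[0,0,0],"gripper":0.045},{"delta_pos":[-0.012,0.007,0.025],"dr":[0,0,0],"gripper":0.045},{"delta_pos":[-0.026,0.0155,0.052],"dr":[0,0,0],"gripper":0.045},{"delta_pos":[-0.036,0.022,0.062],"dr":[0,0,0],"gripper":0.045},{"delta_pos":[-0.066,0.039,0.062],"dr":[0,0,0],"gripper":0.045}]'
python3 - <<'E'
from h import *
o=monitor.get_obs();print(np.round(o["q"],1),chest(o["position"]))
p,d=viewer.grab_frame("side");cv2.imwrite("pics/s4.png",p[60:280,150:440,::-1].repeat(2,0).repeat(2,1))
E
```

```text
time_s: 5.03
position: [685.2, -132.6, 254.0]
ee_rot: [-90.0, -30.0, -30.8]
wrist_force: [0.2, 0.2, 0.6]
width: 0.527
time_s: 5.45
position: [620.3, -94.2, 321.6]
ee_rot: [-89.8, -30.4, -31.0]
wrist_force: [0.3, 0.1, 0.5]
width: 0.529
[ -6.8  -1.7  79.1 -12.2  74.7 -65.5] [ 4.79169810e+01 -1.68469624e-01  3.19647488e+02]
```

View pics/s4.png

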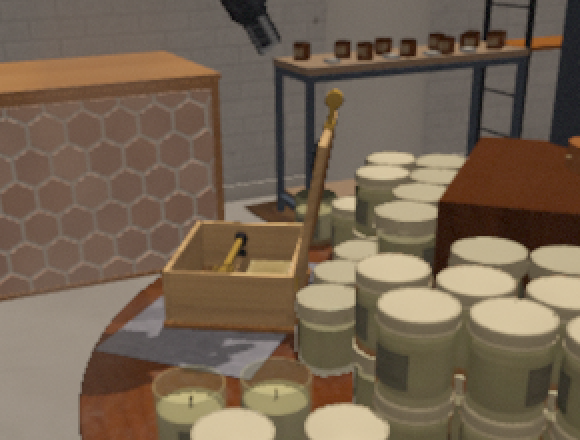

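```bash
python3 -m crank '[{"delta_pos":[-0.01,0.015,0],"dr":[3.07,5.15,0],"gripper":0.045},{"delta_pos":[-0.015,0.03,0],"dr":[6.14,10.3,0],"gripper":0.045},{"delta_pos":[-0.022,0.045,-0.01],"dr":[9.2,15.5,0],"gripper":0.045},{"delta_pos":[-0.022,0.06,-0.02],"dr":[12.3,20.6,0],"gripper":0.045},{"delta_pos":[-0.022,0.077,-0.03],"dr":[15.36,25.77,0],"gripper":0.045}]'
python3 -m crank '[{"delta_pos":[0,0,0],"dr":[0,0,-7],"gripper":0.045},{"delta_pos":[0,0,0],"dr":[0,0,-14],"gripper":0.045},{"delta_pos":[0,0,0],"dr":[0,0,-21],"gripper":0.045},{"delta_pos":[0,0,0],"dr":[0,0,-28],"gripper":0.045},{"delta_pos":[0,0,0],"dr":[0,0,-35],"gripper":0.045}]'
python3 -m crank '[{"delta_pos":[0,0,-0.02],"dr":[0,0,-7],"gripper":0.045},{"delta_pos":[0,0,-0.04],"dr":[0,0,-14],"gripper":0.045},{"delta_pos":[0,0,-0.06],"dr":[0,0,-21],"gripper":0.045},{"delta_pos":[0,0,-0.08],"dr":[0,0,-28],"gripper":0.045},{"delta_pos":[0,0,-0.1],"dr":[0,0,-35],"gripper":0.045}]'
python3 -m crank '[{"delta_pos":[0,0,-0.01],"dr":[0,0,-7],"gripper":0.045},{"delta_pos":[0,0,-0.03],"dr":[0,0,-14],"gripper":0.045},{"delta_pos":[0,0,-0.04],"dr":[0,0,-20],"gripper":0.045},{"delta_pos":[0,0,-0.04],"dr":[0,0,-20],"gripper":0.045},{"delta_pos":[0,0,-0.04],"dr":[0,0,-20],"gripper":0.045}]'
python3 - <<'E'
from h import *
o=monitor.get_obs();print(np.round(o["q"],1),chest(o["position"]))
for n in["side","top","wrist"]:
    p,d=viewer.grab_frame(n);cv2.imwrite(f"pics/{n}5.png",p[:,:,::-1]);np.save(f"pics/{n}5.npy",d)
E
```

```text
time_s: 5.92
position: [596.9, -15.7, 289.4]
ee_rot: [-89.9, 0.0, -30.8]
wrist_force: [-0.3, 0.2, -1.2]
width: 0.525
time_s: 6.33
position: [597.1, -16.3, 288.1]
ee_rot: [-89.9, -0.0, -66.1]
wrist_force: [0.1, -0.1, -0.2]
width: 0.521
time_s: 6.75
position: [597.3, -16.3, 187.3]
ee_rot: [-89.9, 0.0, -101.1]
wrist_force: [0.8, -0.7, 0.4]
width: 0.526
time_s: 7.17
position: [597.4, -16.4, 147.4]
ee_rot: [-90.0, 0.0, -120.6]
wrist_force: [-1.1, -0.0, -0.1]
width: 0.527
[-5.1 16.8 74.3  0.  88.8 25.5] [-11.58835093  54.90220341 145.44689933]
```

View pics/wrist5.png

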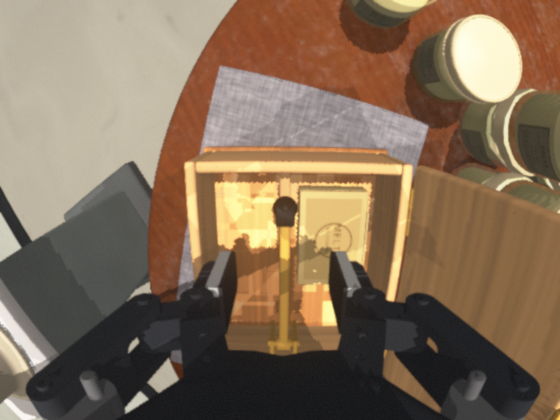

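View pics/side5.png

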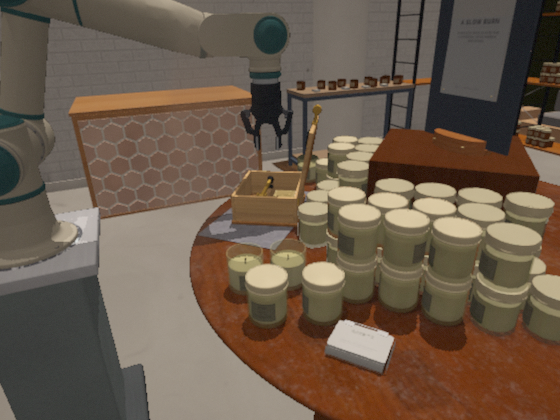

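The wrist picture shows the button at (285, 211), with the brass bar running down column ~285 between the open fingers. In the side picture the lid leans back, its pull at (317, 110).

Run:
```python
from h import *
d=np.load("pics/wrist5.npy").astype(float);o=monitor.get_obs()
for u,v in [(276,208),(285,203),(285,211),(285,218),(294,208),(280,250),(288,250),(284,250),(284,300),(284,175),(195,200),(405,200)]:
    p=wproj((np.array(u),np.array(v),d[v,u]),o);print(u,v,np.round(p,1),np.round(chest(p),1))
```

```text
276 208 [598.6  -8.9  71.2] [-14.4  62.   69.2]
285 203 [606.   -8.8  71.6] [-8.1 65.8 69.6]
285 211 [603.3 -13.3  73.8] [-8.1 60.6 71.8]
285 218 [600.8 -17.5  74.7] [-8.1 55.7 72.7]
294 208 [609.5 -15.2  71.5] [-1.7 62.1 69.5]
280 250 [584.2 -38.4  70.4] [-11.6  29.3  68.4]
288 250 [589.1 -41.8  69.3] [-5.6 28.8 67.3]
284 250 [586.8 -39.9  70.3] [-8.6 29.3 68.3]
284 300 [564.3 -78.   70. ] [ -8.4 -15.   68. ]
284 175 [613.1   4.3  45. ] [-8.6 80.7 43. ]
195 200 [553.9  26.6  77.3] [-70.9  69.6  75.3]
405 200 [682.  -49.6  76.8] [78.1 69.8 74.8]
```

```bash
python3 -m crank '[{"delta_pos":[0.0026,-0.0015,-0.03],"dr":[0,0,0],"gripper":0.045},{"delta_pos":[0.0026,-0.0015,-0.06],"dr":[0,0,0],"gripper":0.045},{"delta_pos":[0.0026,-0.0015,-0.085],"dr":[0,0,0],"gripper":0.045},{"delta_pos":[0.0026,-0.0015,-0.095],"dr":[0,0,0],"gripper":0.045},{"delta_pos":[0.0026,-0.0015,-0.095],"dr":[0,0,0],"gripper":0.045}]'
python3 -m crank '[{"delta_pos":[0,0,0],"dr":[0,0,0],"gripper":0.0},{"delta_pos":[0,0,0],"dr":[0,0,0],"gripper":0.0},{"delta_pos":[0,0,0],"dr":[0,0,0],"gripper":0.0},{"delta_pos":[0,0,0],"dr":[0,0,0],"gripper":0.0},{"delta_pos":[0,0,0],"dr":[0,0,0],"gripper":0.0}]' 30
python3 - <<'E'
from h import *
o=monitor.get_obs();print(chest(o["position"]))
p,d=viewer.grab_frame("wrist");cv2.imwrite("pics/w6.png",p[:,:,::-1])
ey=np.array([.512,.859])
N=20
f=lambda k:1.71*k/N
g=lambda t:np.array([*(120*np.cos(t)*ey),120*np.sin(t)])
for c in range(4):
    for k in range(1,6): print(np.round((g(f(5*c+k))-g(f(5*c)))/1000,4))
E
```

```text
time_s: 7.73
position: [598.7, -18.0, 49.2]
ee_rot: [-90.2, -0.1, -120.8]
wrist_force: [-0.2, 0.7, 0.3]
width: 0.527
time_s: 8.15
position: [600.2, -17.4, 53.8]
ee_rot: [-90.0, 0.1, -120.8]
wrist_force: [-6.1, 3.2, 5.1]
width: 0.182
[-8.59609696 55.49282803 51.84545887]
[-0.0002 -0.0004  0.0102]
[-0.0009 -0.0015  0.0204]
[-0.002  -0.0034  0.0304]
[-0.0036 -0.006   0.0402]
[-0.0055 -0.0093  0.0498]
[-0.0024 -0.004   0.0091]
[-0.0052 -0.0086  0.0179]
[-0.0083 -0.0139  0.0261]
[-0.0118 -0.0198  0.0337]
[-0.0156 -0.0262  0.0408]
[-0.0041 -0.0069  0.0064]
[-0.0085 -0.0142  0.0121]
[-0.0131 -0.0219  0.017 ]
[-0.0179 -0.03    0.0212]
[-0.0228 -0.0383  0.0245]
[-0.0051 -0.0085  0.0025]
[-0.0103 -0.0172  0.0041]
[-0.0155 -0.026   0.0049]
[-0.0208 -0.0348  0.0048]
[-0.026  -0.0436  0.0038]
```

View pics/w6.png

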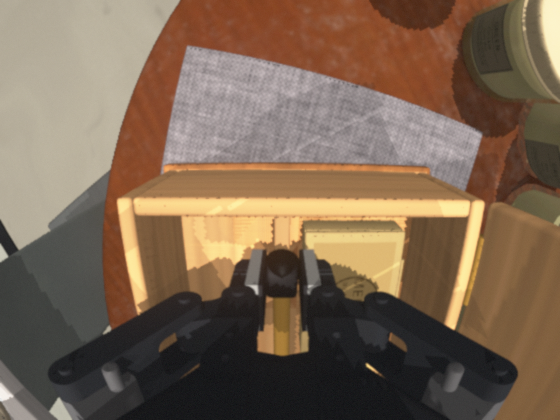

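The button is held between the pads at (283, 268). Next is the swing.

```bash
python3 -m crank '[{"delta_pos":[-0.0002,-0.0004,0.0102],"dr":[0,0,0],"gripper":0.0},{"delta_pos":[-0.0009,-0.0015,0.0204],"dr":[0,0,0],"gripper":0.0},{"delta_pos":[-0.002,-0.0034,0.0304],"dr":[0,0,0],"gripper":0.0},{"delta_pos":[-0.0036,-0.006,0.0402],"dr":[0,0,0],"gripper":0.0},{"delta_pos":[-0.0055,-0.0093,0.0498],"dr":[0,0,0],"gripper":0.0}]'
```

```text
time_s: 8.62
position: [594.0, -27.5, 102.5]
ee_rot: [-90.0, -0.0, -120.8]
wrist_force: [-5.4, 2.3, -1.2]
width: 0.183
```

```bash
python3 -m crank '[{"delta_pos":[-0.0024,-0.004,0.0091],"dr":[0,0,0],"gripper":0.0},{"delta_pos":[-0.0052,-0.0086,0.0179],"dr":[0,0,0],"gripper":0.0},{"delta_pos":[-0.0083,-0.0139,0.0261],"dr":[0,0,0],"gripper":0.0},{"delta_pos":[-0.0118,-0.0198,0.0337],"dr":[0,0,0],"gripper":0.0},{"delta_pos":[-0.0156,-0.0262,0.0408],"dr":[0,0,0],"gripper":0.0}]'
python3 - <<'E'
from h import *
p,d=viewer.grab_frame("wrist");cv2.imwrite("pics/w7.png",p[:,:,::-1])
E
```

```text
time_s: 9.03
position: [577.2, -55.0, 142.0]
ee_rot: [-90.1, -0.2, -120.9]
wrist_force: [-6.4, -0.6, -6.8]
width: 0.154
```

View pics/w7.png

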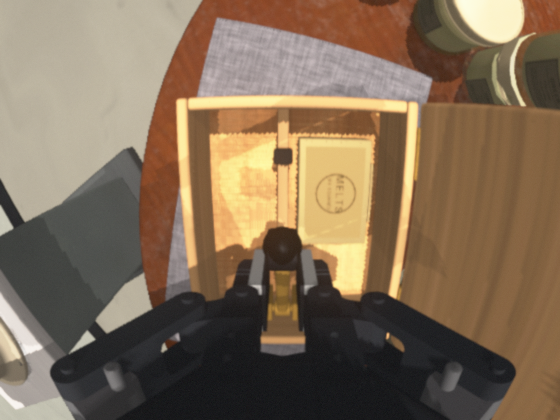

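Run:
```python
from h import *
o=monitor.get_obs();print(chest(o["position"]),o["time_s"])
p,d=viewer.grab_frame("wrist");d=d.astype(float)
for u,v in [(283,232),(283,240),(283,248),(283,256),(274,246),(292,246),(283,275),(257,275),(283,290)]:
    p=wproj((np.array(u),np.array(v),d[v,u]),o);print(u,v,np.round(chest(p),1))
p,d=viewer.grab_frame("side");cv2.imwrite("pics/s7.png",p[60:280,150:440,::-1].repeat(2,0).repeat(2,1))
```

```text
[ -8.91173198  10.15454058 141.12062205] 9.0833
283 232 [ -7.7  33.3 154.2]
283 240 [ -7.7  31.  157.5]
283 248 [ -7.7  27.9 158.8]
283 256 [ -7.7  24.6 159.7]
274 246 [-11.6  27.9 156.7]
292 246 [ -4.   28.5 158.1]
283 275 [ -7.8   0.9 133. ]
257 275 [-18.1  20.8 169.4]
283 290 [ -7.8 -21.6 111.3]
```

View pics/s7.png

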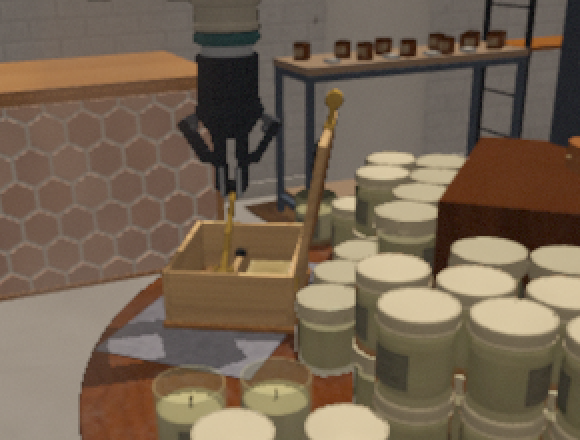

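Run:
```python
import numpy as np
ey=np.array([.512,.859]);ex=np.array([.859,-.512])
C0=np.array([83.,87.]);N=15
rot=lambda a,v:np.array([np.cos(a)*v[0]-np.sin(a)*v[1],np.sin(a)*v[0]+np.cos(a)*v[1]])
def tcp(k):
    return rot(.97*k/N,C0)+rot(np.radians(2*k),np.array([-8,-9.]))
for c in range(3):
    for k in range(1,6):
        d=tcp(5*c+k)-tcp(5*c);print(np.round([*(d[0]*ey/1000),d[1]/1000],4),np.round([*(2*k*ex),0],2))
```

```text
[-0.0028 -0.0047  0.0049] [ 1.72 -1.02  0.  ]
[-0.0058 -0.0097  0.0094] [ 3.44 -2.05  0.  ]
[-0.0089 -0.0149  0.0136] [ 5.15 -3.07  0.  ]
[-0.0121 -0.0203  0.0173] [ 6.87 -4.1   0.  ]
[-0.0155 -0.026   0.0206] [ 8.59 -5.12  0.  ]
[-0.0035 -0.0058  0.0029] [ 1.72 -1.02  0.  ]
[-0.007  -0.0118  0.0053] [ 3.44 -2.05  0.  ]
[-0.0107 -0.0179  0.0072] [ 5.15 -3.07  0.  ]
[-0.0144 -0.0241  0.0087] [ 6.87 -4.1   0.  ]
[-0.0181 -0.0304  0.0096] [ 8.59 -5.12  0.  ]
[-0.0038 -0.0063  0.0005] [ 1.72 -1.02  0.  ]
[-0.0075 -0.0127  0.0005] [ 3.44 -2.05  0.  ]
[-0.0113 -0.019   0.    ] [ 5.15 -3.07  0.  ]
[-0.0151 -0.0253 -0.0009] [ 6.87 -4.1   0.  ]
[-0.0188 -0.0315 -0.0024] [ 8.59 -5.12  0.  ]
```

```bash
python3 -m crank '[{"delta_pos":[-0.0028,-0.0047,0.0049],"dr":[1.72,-1.02,0],"gripper":0.0},{"delta_pos":[-0.0058,-0.0097,0.0094],"dr":[3.44,-2.05,0],"gripper":0.0},{"delta_pos":[-0.0089,-0.0149,0.0136],"dr":[5.15,-3.07,0],"gripper":0.0},{"delta_pos":[-0.0121,-0.0203,0.0173],"dr":[6.87,-4.1,0],"gripper":0.0},{"delta_pos":[-0.0155,-0.026,0.0206],"dr":[8.59,-5.12,0],"gripper":0.0}]' 50
python3 - <<'E'
from h import *
o=monitor.get_obs();print(chest(o["position"]),o["time_s"])
p,d=viewer.grab_frame("wrist");d=d.astype(float)
cv2.imwrite("pics/w8.png",p[:,:,::-1])
E
```

```text
time_s: 9.6
position: [561.9, -80.3, 162.1]
ee_rot: [-90.2, 10.0, -120.9]
wrist_force: [-4.2, 1.1, -7.6]
width: 0.133
[ -9.31312672 -18.14818976 160.13217189] 9.6
```

View pics/w8.png

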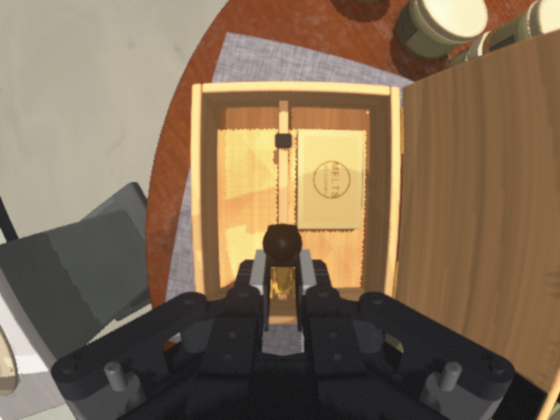

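```bash
python3 -m crank '[{"delta_pos":[-0.0035,-0.0058,0.0029],"dr":[1.72,-1.02,0],"gripper":0.0},{"delta_pos":[-0.007,-0.0118,0.0053],"dr":[3.44,-2.05,0],"gripper":0.0},{"delta_pos":[-0.0107,-0.0179,0.0072],"dr":[5.15,-3.07,0],"gripper":0.0},{"delta_pos":[-0.0144,-0.0241,0.0087],"dr":[6.87,-4.1,0],"gripper":0.0},{"delta_pos":[-0.0181,-0.0304,0.0096],"dr":[8.59,-5.12,0],"gripper":0.0}]' 50
python3 - <<'E'
from h import *
o=monitor.get_obs();print(chest(o["position"]),o["time_s"])
p,d=viewer.grab_frame("wrist");d=d.astype(float)
cv2.imwrite("pics/w9.png",p[:,:,::-1])
for u,v in [(283,232),(283,240),(283,248),(274,246),(292,246),(283,275),(283,290)]:
    p=wproj((np.array(u),np.array(v),d[v,u]),o);print(u,v,np.round(chest(p),1))
p,d=viewer.grab_frame("side");cv2.imwrite("pics/s9.png",p[60:280,150:440,::-1].repeat(2,0).repeat(2,1))
E
```

```text
time_s: 10.07
position: [543.9, -110.2, 171.9]
ee_rot: [-90.2, 20.0, -120.8]
wrist_force: [-3.4, 3.2, -8.0]
width: 0.131
[ -9.49241197 -53.06390216 169.87452835] 10.0667
283 232 [ -8.4 -35.7 193.5]
283 240 [ -8.4 -39.  193.5]
283 248 [ -8.4 -42.3 194.2]
274 246 [-12.1 -41.6 192.6]
292 246 [ -4.6 -41.7 191.4]
283 275 [ -8.5 -76.1  42.4]
283 290 [ -8.5 -85.4  64.7]
```

View pics/w9.png

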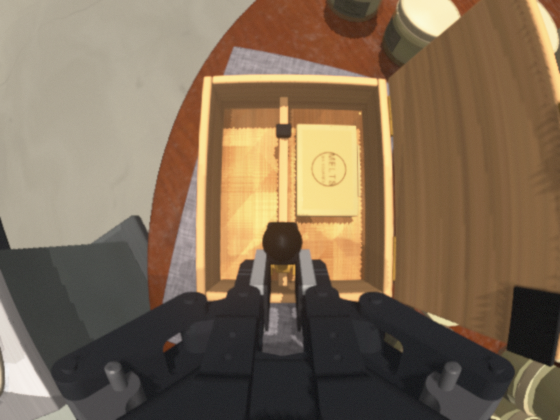

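View pics/s9.png

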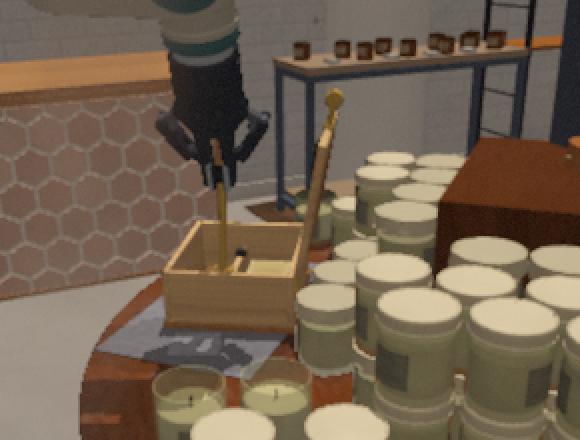

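The button is now near y −40, z 183 in the chest frame, so the stay is at about 1.36 rad. I'll continue to the stop.

```bash
python3 -m crank '[{"delta_pos":[-0.0038,-0.0063,0.0005],"dr":[1.72,-1.02,0],"gripper":0.0},{"delta_pos":[-0.0075,-0.0127,0.0005],"dr":[3.44,-2.05,0],"gripper":0.0},{"delta_pos":[-0.0113,-0.019,0],"dr":[5.15,-3.07,0],"gripper":0.0},{"delta_pos":[-0.0151,-0.0253,-0.0009],"dr":[6.87,-4.1,0],"gripper":0.0},{"delta_pos":[-0.0188,-0.0315,-0.0024],"dr":[8.59,-5.12,0],"gripper":0.0}]' 50; python3 -m crank '[{"delta_pos":[-0.0015,-0.0026,-0.0004],"dr":[0,0,0],"gripper":0.0},{"delta_pos":[-0.003,-0.005,-0.0008],"dr":[0,0,0],"gripper":0.0},{"delta_pos":[-0.003,-0.005,-0.0008],"dr":[0,0,0],"gripper":0.0}]';python3 - <<'E'
from h import *
o=monitor.get_obs();print(chest(o["position"]),o["time_s"])
p,d=viewer.grab_frame("wrist");d=d.astype(float)
cv2.imwrite("pics/w10.png",p[:,:,::-1])
for u,v in [(283,232),(283,240),(283,248),(274,246),(292,246)]:
    p=wproj((np.array(u),np.array(v),d[v,u]),o);print(u,v,np.round(chest(p),1))
E
```

```text
time_s: 10.58
position: [525.1, -141.4, 169.5]
ee_rot: [-90.2, 30.0, -120.8]
wrist_force: [-3.8, 4.8, -6.6]
width: 0.133
time_s: 10.83
position: [522.9, -144.9, 168.7]
ee_rot: [-90.2, 30.1, -120.8]
wrist_force: [2.0, 10.6, -5.6]
width: 0.113
[ -9.73354469 -93.60971056 166.73003735] 10.8333
283 232 [ -8.6 -80.9 195. ]
283 240 [ -8.6 -84.1 194.2]
283 248 [ -8.6 -87.2 192.4]
274 246 [-12.3 -86.5 193.4]
292 246 [ -4.9 -86.4 192.1]
```

View pics/w10.png

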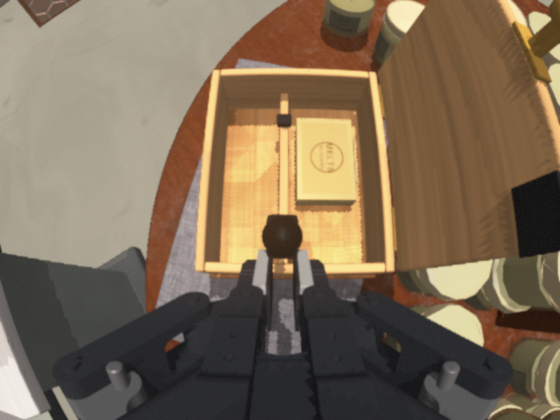

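```bash
python3 -m crank '[{"delta_pos":[0,0,0],"dr":[0,0,0],"gripper":0.02},{"delta_pos":[0,0,0],"dr":[0,0,0],"gripper":0.04},{"delta_pos":[0,0,0],"dr":[0,0,0],"gripper":0.04},{"delta_pos":[0,0,0],"dr":[0,0,0],"gripper":0.04}]';python3 -m crank '[{"delta_pos":[-0.002,-0.004,0.008],"dr":[0,0,0],"gripper":0.04},{"delta_pos":[-0.005,-0.009,0.018],"dr":[0,0,0],"gripper":0.04},{"delta_pos":[-0.01,-0.017,0.035],"dr":[0,0,0],"gripper":0.04},{"delta_pos":[-0.015,-0.026,0.052],"dr":[0,0,0],"gripper":0.04},{"delta_pos":[-0.02,-0.034,0.07],"dr":[0,0,0],"gripper":0.04}]'
python3 - <<'E'
from h import *
o=monitor.get_obs();print(np.round(o["q"],1),chest(o["position"]))
p,d=viewer.grab_frame("wrist");cv2.imwrite("pics/w11.png",p[:,:,::-1])
p,d=viewer.grab_frame("side");cv2.imwrite("pics/s11.png",p[60:280,150:440,::-1].repeat(2,0).repeat(2,1))
E
```

```text
time_s: 11.22
position: [523.7, -147.3, 169.9]
ee_rot: [-89.9, 30.0, -120.8]
wrist_force: [-1.0, 0.2, 0.9]
width: 0.472
time_s: 11.63
position: [503.0, -181.5, 240.8]
ee_rot: [-89.9, 30.0, -120.8]
wrist_force: [0.5, 0.1, -0.3]
width: 0.472
[-39.    3.7  82.7  29.9  97.1  -5.3] [  -8.10107728 -135.27374473  238.76607348]
```

View pics/w11.png

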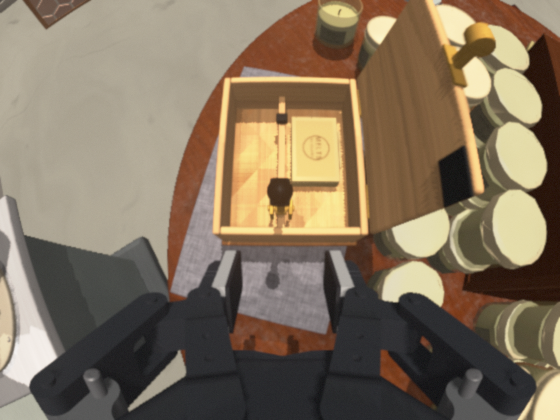

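View pics/s11.png

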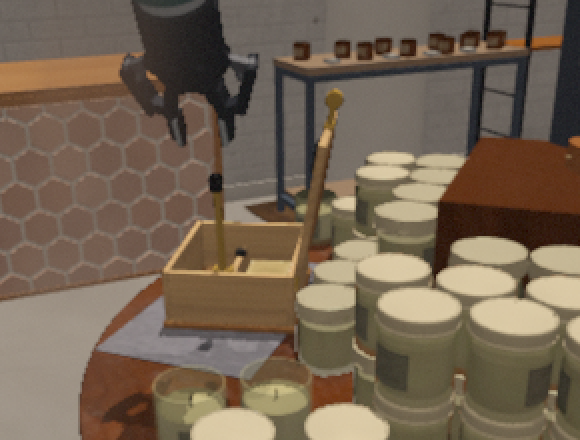

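The stay stands with its button at (215, 182) in the side crop, and the lid is still leaning back. Next I go back to the pull.

```bash
python3 -m crank '[{"delta_pos":[0,0,0.03],"dr":[-5.15,3.07,0],"gripper":0.045},{"delta_pos":[0,0,0.06],"dr":[-10.3,6.14,0],"gripper":0.045},{"delta_pos":[0,0,0.09],"dr":[-15.5,9.2,0],"gripper":0.045},{"delta_pos":[0,0,0.09],"dr":[-20.6,12.3,0],"gripper":0.045},{"delta_pos":[0,0,0.09],"dr":[-25.77,15.36,0],"gripper":0.045}]'
python3 -m crank '[{"delta_pos":[0.01,0.01,0],"dr":[0,0,7],"gripper":0.045},{"delta_pos":[0.02,0.02,0],"dr":[0,0,14],"gripper":0.045},{"delta_pos":[0.03,0.03,0],"dr":[0,0,21],"gripper":0.045},{"delta_pos":[0.04,0.04,0],"dr":[0,0,28],"gripper":0.045},{"delta_pos":[0.05,0.05,0],"dr":[0,0,35],"gripper":0.045}]'
python3 -m crank '[{"delta_pos":[0.01,0.01,0],"dr":[0,0,7],"gripper":0.045},{"delta_pos":[0.02,0.02,0],"dr":[0,0,14],"gripper":0.045},{"delta_pos":[0.03,0.03,0],"dr":[0,0,21],"gripper":0.045},{"delta_pos":[0.04,0.04,0],"dr":[0,0,28],"gripper":0.045},{"delta_pos":[0.052,0.0475,0],"dr":[0,0,35],"gripper":0.045}]'
python3 -m crank '[{"delta_pos":[0,0,0],"dr":[0,0,7],"gripper":0.045},{"delta_pos":[0,0,0],"dr":[0,0,14],"gripper":0.045},{"delta_pos":[0,0,0],"dr":[0,0,20],"gripper":0.045}]'
python3 -m crank '[{"delta_pos":[0,0,0],"dr":[-3.07,-5.15,0],"gripper":0.045},{"delta_pos":[0,0,0],"dr":[-6.14,-10.3,0],"gripper":0.045},{"delta_pos":[0,0,0],"dr":[-9.2,-15.5,0],"gripper":0.045},{"delta_pos":[0,0,0],"dr":[-12.3,-20.6,0],"gripper":0.045},{"delta_pos":[0,0,0],"dr":[-15.36,-25.77,0],"gripper":0.045}]'
python3 -m crank '[{"delta_pos":[0,0,0],"dr":[0,0,0],"gripper":0.045},{"delta_pos":[0,0,0],"dr":[0,0,0],"gripper":0.045}]'
python3 - <<'E'
from h import *
o=monitor.get_obs();print(np.round(o["q"],1),chest(o["position"]))
p,d=viewer.grab_frame("wrist");cv2.imwrite("pics/w12.png",p[:,:,::-1]);np.save("pics/w12.npy",d)
E
```

```text
time_s: 12.15
position: [504.0, -181.0, 332.4]
ee_rot: [-89.6, -0.2, -120.9]
wrist_force: [-0.2, -0.6, -2.1]
width: 0.524
time_s: 12.57
position: [553.9, -129.9, 328.6]
ee_rot: [-90.0, 0.0, -85.5]
wrist_force: [-0.1, -0.1, 0.2]
width: 0.527
time_s: 12.98
position: [605.8, -82.2, 328.7]
ee_rot: [-90.0, 0.0, -50.5]
wrist_force: [-0.1, -0.2, 0.6]
width: 0.523
time_s: 13.23
position: [605.6, -82.7, 328.3]
ee_rot: [-90.0, 0.1, -30.5]
wrist_force: [1.0, 0.8, -0.1]
width: 0.528
time_s: 13.65
position: [605.4, -82.9, 329.5]
ee_rot: [-89.9, -30.3, -30.8]
wrist_force: [0.5, 0.9, 0.2]
width: 0.525
time_s: 13.82
position: [604.6, -82.4, 328.3]
ee_rot: [-90.0, -29.8, -30.8]
wrist_force: [1.2, 0.0, 0.9]
width: 0.524
[ -5.7  -3.9  80.3 -12.5  76.4 -64.9] [ 28.39284024   1.91901718 326.26538201]
```

View pics/w12.png

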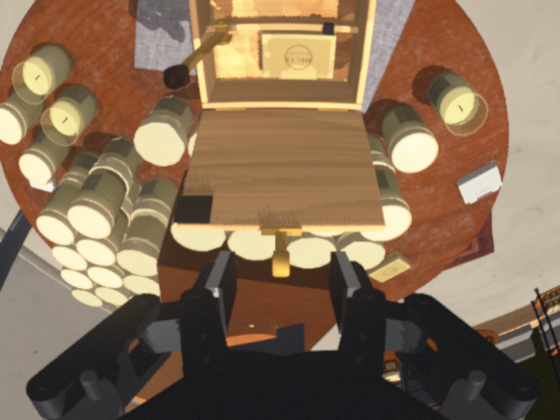

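The pull is at (282, 262) and the upright stay's button at (176, 76). I'll measure the pull.

Run:
```python
from h import *
d=np.load("pics/w12.npy").astype(float);o=monitor.get_obs()
for u,v in [(277,250),(283,250),(277,262),(283,262),(288,262),(283,272),(283,238),(200,226),(370,226),(176,70),(176,80)]:
    p=wproj((np.array(u),np.array(v),d[v,u]),o);print(u,v,np.round(chest(p),1))
```

```text
277 250 [117.3  -2.4 254.4]
283 250 [115.1   2.6 256. ]
277 262 [111.6  -2.2 270.4]
283 262 [111.4   2.6 270.5]
288 262 [112.7   6.6 269.7]
283 272 [119.2   2.6 275. ]
283 238 [114.    2.7 244.2]
200 226 [111.2 -70.7 233.6]
370 226 [112.2  80.1 233. ]
176 70 [-15.3 -77.4 189.3]
176 80 [ -9.4 -76.7 195.2]
```

```bash
python3 -m crank '[{"delta_pos":[0.026,-0.016,-0.005],"dr":[0,0,0],"gripper":0.045},{"delta_pos":[0.053,-0.0315,-0.012],"dr":[0,0,0],"gripper":0.045},{"delta_pos":[0.063,-0.0375,-0.032],"dr":[0,0,0],"gripper":0.045},{"delta_pos":[0.073,-0.0435,-0.052],"dr":[0,0,0],"gripper":0.045},{"delta_pos":[0.083,-0.0494,-0.073],"dr":[0,0,0],"gripper":0.045}]'
python3 -m crank '[{"delta_pos":[0,0,0],"dr":[0,0,0],"gripper":0.045},{"delta_pos":[0,0,0],"dr":[0,0,0],"gripper":0.045}]'
python3 - <<'E'
from h import *
o=monitor.get_obs();print(np.round(o["q"],1),chest(o["position"]))
p,d=viewer.grab_frame("wrist");cv2.imwrite("pics/w13.png",p[:,:,::-1]);np.save("pics/w13.npy",d)
E
```

```text
time_s: 14.28
position: [690.2, -133.9, 255.8]
ee_rot: [-89.9, -30.0, -30.9]
wrist_force: [-0.2, -0.7, 1.2]
width: 0.528
time_s: 14.45
position: [688.8, -133.2, 254.6]
ee_rot: [-90.0, -29.8, -30.9]
wrist_force: [-1.0, -1.1, -0.6]
width: 0.525
[ -9.9  10.9  73.2 -11.1  68.1 -67.4] [126.71852809   1.39806719 252.60573079]
```

View pics/w13.png

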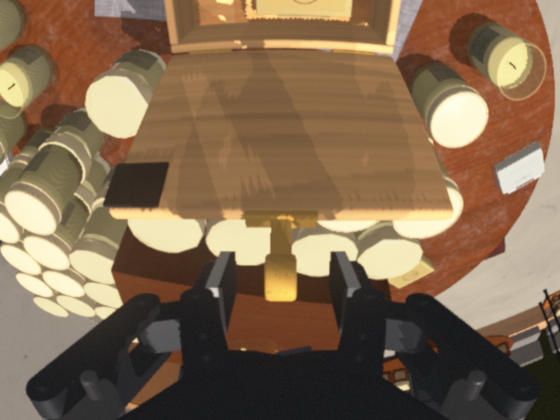

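```bash
python3 -m crank '[{"delta_pos":[0,0,0],"dr":[0,0,0],"gripper":0.0},{"delta_pos":[0,0,0],"dr":[0,0,0],"gripper":0.0},{"delta_pos":[0,0,0],"dr":[0,0,0],"gripper":0.0},{"delta_pos":[0,0,0],"dr":[0,0,0],"gripper":0.0},{"delta_pos":[0,0,0],"dr":[0,0,0],"gripper":0.0}]' 50
python3 - <<'E'
from h import *
o=monitor.get_obs();print(chest(o["position"]))
ex=np.array([.859,-.512])
g=lambda t:np.array([*((-192*np.cos(t)+5*np.sin(t))*ex),192*np.sin(t)+5*np.cos(t)])
f=lambda k:1.75-.045*k
for c in range(4):
    for k in range(1,6): print(round(f(5*c+k),3),np.round((g(f(5*c+k))-g(f(5*c)))/1000,4))
E
```

```text
time_s: 14.92
position: [688.0, -133.6, 258.7]
ee_rot: [-90.1, -30.2, -30.9]
wrist_force: [-6.6, -3.9, 4.2]
width: 0.152
[126.25703837   0.59691997 256.69851077]
1.705 [-0.0073  0.0044  0.0016]
1.66 [-0.0147  0.0087  0.0028]
1.615 [-0.022   0.0131  0.0036]
1.57 [-0.0295  0.0176  0.004 ]
1.525 [-0.0369  0.022   0.004 ]
1.48 [-0.0074  0.0044 -0.0004]
1.435 [-0.0148  0.0088 -0.0011]
1.39 [-0.0222  0.0132 -0.0023]
1.345 [-0.0295  0.0176 -0.0038]
1.3 [-0.0367  0.0219 -0.0057]
1.255 [-0.0072  0.0043 -0.0023]
1.21 [-0.0142  0.0085 -0.0049]
1.165 [-0.0212  0.0126 -0.008 ]
1.12 [-0.028   0.0167 -0.0113]
1.075 [-0.0347  0.0207 -0.0151]
1.03 [-0.0065  0.0039 -0.0041]
0.985 [-0.0129  0.0077 -0.0085]
0.94 [-0.0191  0.0114 -0.0133]
0.895 [-0.0251  0.015  -0.0183]
0.85 [-0.0309  0.0184 -0.0237]
```

```bash
python3 -m crank '[{"delta_pos":[-0.0073,0.0044,0.0016],"dr":[0,0,0],"gripper":0.0},{"delta_pos":[-0.0147,0.0087,0.0028],"dr":[0,0,0],"gripper":0.0},{"delta_pos":[-0.022,0.0131,0.0036],"dr":[0,0,0],"gripper":0.0},{"delta_pos":[-0.0295,0.0176,0.004],"dr":[0,0,0],"gripper":0.0},{"delta_pos":[-0.0369,0.022,0.004],"dr":[0,0,0],"gripper":0.0}]'
```

```text
time_s: 15.33
position: [651.1, -111.5, 261.7]
ee_rot: [-90.0, -30.2, -30.9]
wrist_force: [-0.9, -4.6, -0.6]
width: 0.149
```

```bash
python3 -m crank '[{"delta_pos":[-0.0074,0.0044,-0.0004],"dr":[0,0,0],"gripper":0.0},{"delta_pos":[-0.0148,0.0088,-0.0011],"dr":[0,0,0],"gripper":0.0},{"delta_pos":[-0.0222,0.0132,-0.0023],"dr":[0,0,0],"gripper":0.0},{"delta_pos":[-0.0295,0.0176,-0.0038],"dr":[0,0,0],"gripper":0.0},{"delta_pos":[-0.0367,0.0219,-0.0057],"dr":[0,0,0],"gripper":0.0}]'
python3 - <<'E'
from h import *
p,d=viewer.grab_frame("wrist");cv2.imwrite("pics/w14.png",p[:,:,::-1])
p,d=viewer.grab_frame("side");cv2.imwrite("pics/s14.png",p[60:280,150:440,::-1].repeat(2,0).repeat(2,1))
E
```

```text
time_s: 15.75
position: [614.4, -89.3, 255.7]
ee_rot: [-90.0, -30.2, -30.9]
wrist_force: [-0.6, -5.2, -1.7]
width: 0.146
```

View pics/w14.png

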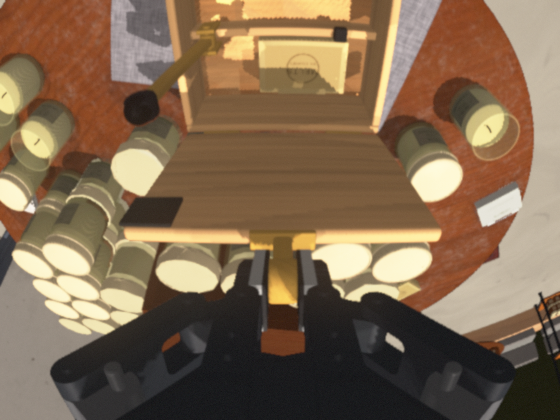

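View pics/s14.png

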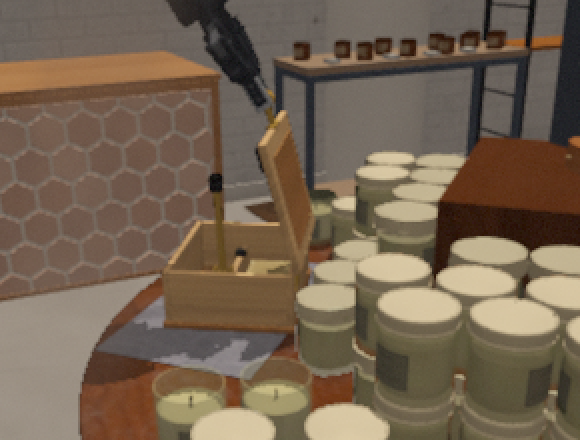

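The pull is held at (283, 275), the stay's button stands at (141, 105), and the lid is coming forward.

```bash
python3 -m crank '[{"delta_pos":[-0.0072,0.0043,-0.0023],"dr":[0,0,0],"gripper":0.0},{"delta_pos":[-0.0142,0.0085,-0.0049],"dr":[0,0,0],"gripper":0.0},{"delta_pos":[-0.0212,0.0126,-0.008],"dr":[0,0,0],"gripper":0.0},{"delta_pos":[-0.028,0.0167,-0.0113],"dr":[0,0,0],"gripper":0.0},{"delta_pos":[-0.0347,0.0207,-0.0151],"dr":[0,0,0],"gripper":0.0}]'; python3 -m crank '[{"delta_pos":[0,0,0],"dr":[0,0,0],"gripper":0.0},{"delta_pos":[0,0,0],"dr":[0,0,0],"gripper":0.0}]'
python3 - <<'E'
from h import *
o=monitor.get_obs();print(chest(o["position"]))
p,d=viewer.grab_frame("wrist");cv2.imwrite("pics/w15.png",p[:,:,::-1]);np.save("pics/w15.npy",d)
d=d.astype(float)
m=[]
for v in range(130,225,6):
  for u in range(200,380,6):
    m.append(chest(wproj((np.array(u),np.array(v),d[v,u]),o)))
m=np.array(m);m=m[(m[:,2]>80)&(m[:,0]<85)]
k=np.polyfit(m[:,0],m[:,2],1);print(np.arctan(-k[0]),len(m),np.std(m[:,2]-np.polyval(k,m[:,0])))
E
```

```text
time_s: 16.27
position: [579.7, -68.3, 240.6]
ee_rot: [-90.0, -30.2, -30.9]
wrist_force: [-1.3, -4.9, 2.1]
width: 0.154
time_s: 16.43
position: [579.6, -68.2, 240.5]
ee_rot: [-90.0, -30.1, -30.9]
wrist_force: [-2.6, -5.4, 1.9]
width: 0.148
[ -0.28987778   1.32403238 238.51810088]
0.9414223125654129 242 12.506311942575412
```

View pics/w15.png

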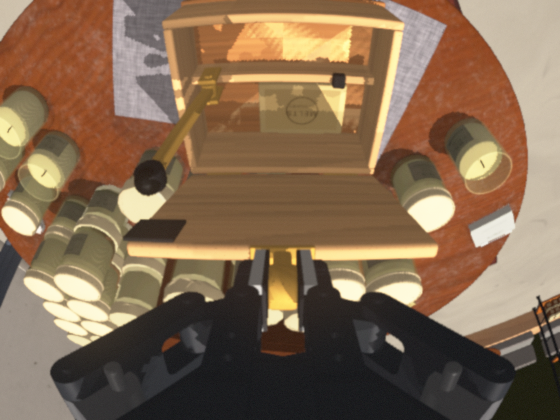

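```bash
python3 -m crank '[{"delta_pos":[-0.0033,0.002,-0.002],"dr":[0,0,0],"gripper":0.0},{"delta_pos":[-0.0065,0.0039,-0.0041],"dr":[0,0,0],"gripper":0.0},{"delta_pos":[-0.0081,0.0048,-0.0052],"dr":[0,0,0],"gripper":0.0},{"delta_pos":[-0.0097,0.0058,-0.0063],"dr":[0,0,0],"gripper":0.0},{"delta_pos":[-0.0097,0.0058,-0.0063],"dr":[0,0,0],"gripper":0.0}]'
python3 - <<'E'
from h import *
o=monitor.get_obs();print(chest(o["position"]))
p,d=viewer.grab_frame("wrist");cv2.imwrite("pics/w16.png",p[:,:,::-1]);np.save("pics/w16.npy",d)
p,d=viewer.grab_frame("side");cv2.imwrite("pics/s16.png",cv2.resize(p[100:220,200:340,::-1],None,fx=5,fy=5,interpolation=2))
E
```

```text
time_s: 16.9
position: [570.2, -62.5, 234.6]
ee_rot: [-90.0, -30.2, -30.9]
wrist_force: [-3.6, -5.2, 3.5]
width: 0.149
[-11.30815307   1.36868349 232.56924496]
```

View pics/w16.png

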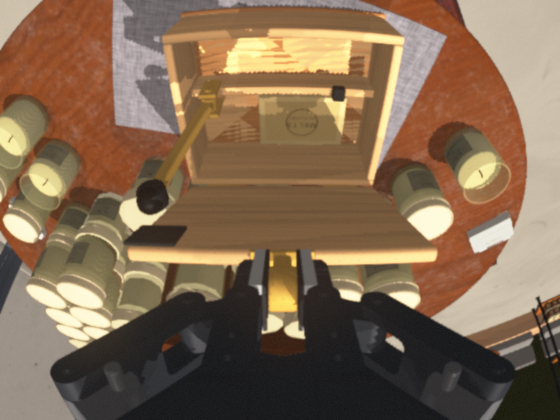

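View pics/s16.png

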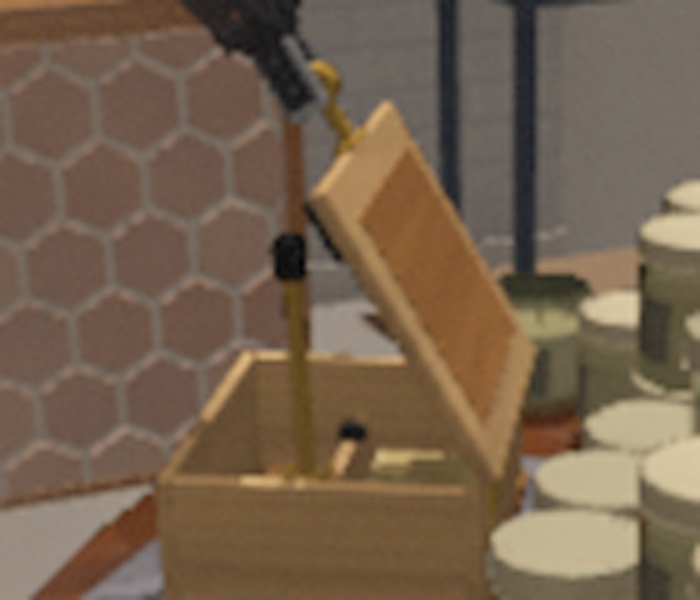

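```bash
cat >> h.py <<'E'
def lidfit(d,o,v0,v1,u0=220,u1=350):
    d=d.astype(float)
    v,u=np.mgrid[v0:v1,u0:u1]
    m=chest(wproj((u,v,d[v0:v1,u0:u1]),o)).reshape(-1,3)
    c=np.median(m,0)
    for _ in range(5):
        n=np.linalg.svd(m-m.mean(0),full_matrices=False)[2][2]
        r=(m-m.mean(0))@n; m=m[abs(r)<max(2*np.std(r),1)]
    n=n*np.sign(n[2]);
    return np.arctan2(n[0],n[2]),n,m.mean(0),np.std(r)
E
python3 - <<'E'
from h import *
o=monitor.get_obs()
print(lidfit(np.load("pics/w16.npy"),o,195,240))
d=np.load("pics/w16.npy").astype(float)
for u,v in [(283,262),(283,275),(283,285),(283,295),(283,305),(150,185),(150,195),(150,205),(140,195),(162,195),(150,240),(170,240)]:
    print(u,v,np.round(chest(wproj((np.array(u),np.array(v),d[v,u]),o)),1))
E
```

```text
(np.float64(1.053862139686451), array([ 0.86932679, -0.00517653,  0.49421061]), array([ 33.21637922,   3.12139168, 160.53508582]), np.float64(0.23419307370711884))
283 262 [ -2.9   1.8 225.4]
283 275 [-19.9   1.8 243.8]
283 285 [-19.1   1.8 248.5]
283 295 [-16.6   1.8 252.2]
283 305 [-12.7   1.8 255.2]
150 185 [-16.  -80.4 179.6]
150 195 [-17.5 -76.8 189.9]
150 205 [-12.4 -77.4 193.3]
140 195 [-17.1 -83.8 189.4]
162 195 [-12.8 -71.6 185.2]
150 240 [  2.3 -77.9 208.2]
170 240 [  2.7 -65.  207.5]
```

```bash
python3 -m crank '[{"delta_pos":[-0.0018,0.0011,-0.0013],"dr":[0,0,0],"gripper":0.0},{"delta_pos":[-0.0036,0.0021,-0.0026],"dr":[0,0,0],"gripper":0.0},{"delta_pos":[-0.0054,0.0032,-0.0039],"dr":[0,0,0],"gripper":0.0},{"delta_pos":[-0.0072,0.0043,-0.0052],"dr":[0,0,0],"gripper":0.0},{"delta_pos":[-0.0085,0.005,-0.0062],"dr":[0,0,0],"gripper":0.0}]' 70; python3 -m crank '[{"delta_pos":[0,0,0],"dr":[0,0,0],"gripper":0.0},{"delta_pos":[0,0,0],"dr":[0,0,0],"gripper":0.0}]';  python3 - <<'E'
from h import *
o=monitor.get_obs();print(chest(o["position"]))
p,d=viewer.grab_frame("wrist");cv2.imwrite("pics/w17.png",p[:,:,::-1]);np.save("pics/w17.npy",d)
print(lidfit(d,o,205,240))
p,d=viewer.grab_frame("side");cv2.imwrite("pics/s17.png",cv2.resize(p[100:220,200:340,::-1],None,fx=5,fy=5,interpolation=2))
E
```

```text
time_s: 17.42
position: [562.0, -57.6, 228.8]
ee_rot: [-90.0, -30.2, -30.9]
wrist_force: [-3.3, -5.1, 4.4]
width: 0.146
time_s: 17.58
position: [562.0, -57.6, 228.8]
ee_rot: [-90.0, -30.2, -30.9]
wrist_force: [-4.0, -5.0, 3.3]
width: 0.145
[-20.85113833   1.46065788 226.79897697]
(np.float64(0.9986549162907801), array([ 0.84073239, -0.00513434,  0.54142653]), array([ 31.31206024,   3.25773048, 153.3263512 ]), np.float64(0.21542725933738144))
```

View pics/w17.png

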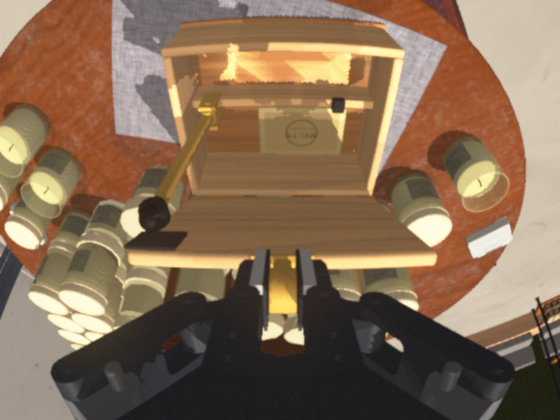

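View pics/s17.png

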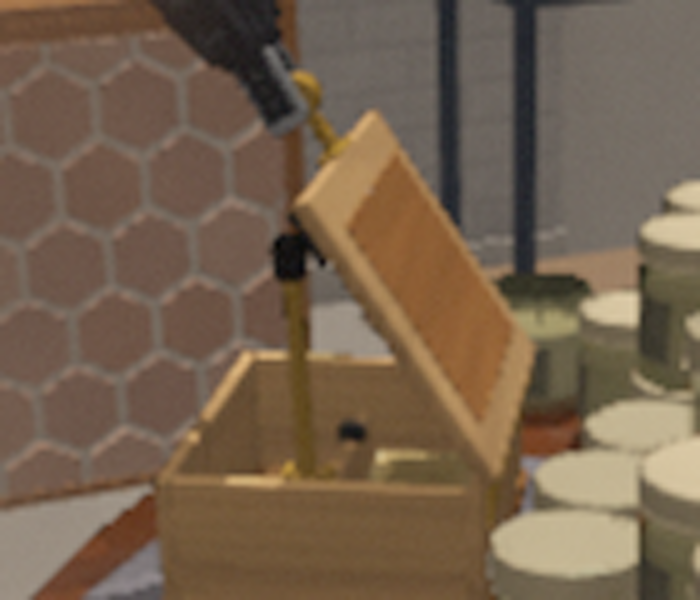

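```bash
python3 -m crank '[{"delta_pos":[-0.0007,0.0004,-0.0006],"dr":[0,0,0],"gripper":0.0},{"delta_pos":[-0.0014,0.0008,-0.0012],"dr":[0,0,0],"gripper":0.0},{"delta_pos":[-0.0014,0.0008,-0.0012],"dr":[0,0,0],"gripper":0.0}]'; python3 -m crank '[{"delta_pos":[-0.0007,0.0004,-0.0006],"dr":[0,0,0],"gripper":0.0},{"delta_pos":[-0.0014,0.0008,-0.0012],"dr":[0,0,0],"gripper":0.0},{"delta_pos":[-0.0014,0.0008,-0.0012],"dr":[0,0,0],"gripper":0.0}]';  python3 - <<'E'
from h import *
o=monitor.get_obs();print(chest(o["position"]))
p,d=viewer.grab_frame("wrist");np.save("pics/w18.npy",d)
print(lidfit(d,o,205,240))
E
```

```text
time_s: 17.93
position: [560.6, -56.8, 227.7]
ee_rot: [-90.0, -30.2, -30.9]
wrist_force: [-2.9, -4.9, 3.7]
width: 0.141
time_s: 18.18
position: [559.3, -55.9, 226.6]
ee_rot: [-89.9, -30.2, -30.9]
wrist_force: [-3.8, -4.8, 4.9]
width: 0.147
[-24.08673881   1.47051123 224.57225802]
(np.float64(0.9804524823889782), array([ 0.83073989, -0.00476654,  0.55664038]), array([ 34.53326711,   3.39467748, 145.46430703]), np.float64(0.2106933459084605))
```

```bash
python3 -m crank '[{"delta_pos":[-0.0007,0.0004,-0.0006],"dr":[0,0,0],"gripper":0.0},{"delta_pos":[-0.0014,0.0008,-0.0012],"dr":[0,0,0],"gripper":0.0},{"delta_pos":[-0.0014,0.0008,-0.0012],"dr":[0,0,0],"gripper":0.0}]'
python3 - <<'E'
from h import *
o=monitor.get_obs();print(chest(o["position"]))
p,d=viewer.grab_frame("wrist");np.save("pics/w18.npy",d)
print(lidfit(d,o,205,240))
p,d=viewer.grab_frame("side");cv2.imwrite("pics/s18.png",cv2.resize(p[100:220,200:340,::-1],None,fx=5,fy=5,interpolation=2))
E
```

```text
time_s: 18.48
position: [557.9, -55.1, 225.5]
ee_rot: [-90.0, -30.2, -30.9]
wrist_force: [-3.4, -3.4, 5.1]
width: 0.14
[-25.65690242   1.46007097 223.49647081]
(np.float64(0.9716541938911466), array([ 0.82581034, -0.0047612 ,  0.56392785]), array([ 36.38538882,   3.47199803, 141.44454145]), np.float64(0.21005065170429643))
```

View pics/s18.png

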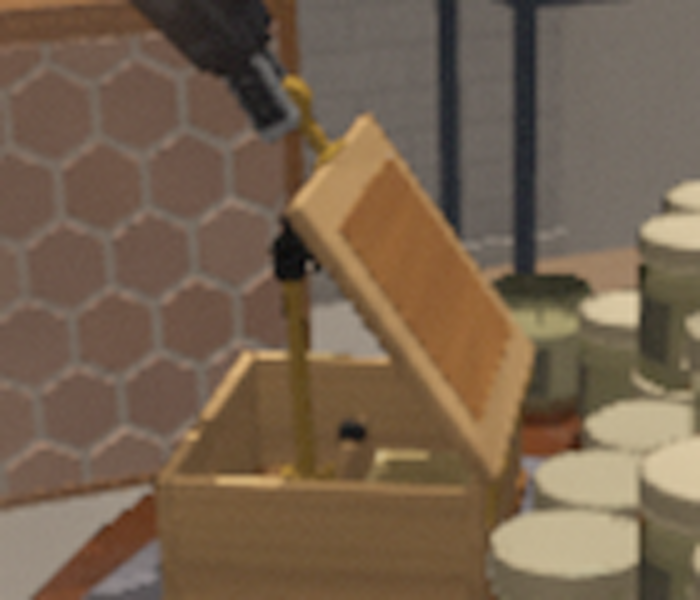

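```bash
python3 -m crank '[{"delta_pos":[-0.0007,0.0004,-0.0006],"dr":[0,0,0],"gripper":0.0},{"delta_pos":[-0.0014,0.0008,-0.0012],"dr":[0,0,0],"gripper":0.0},{"delta_pos":[-0.0014,0.0008,-0.0012],"dr":[0,0,0],"gripper":0.0}]'
python3 - <<'E'
from h import *
o=monitor.get_obs();print(chest(o["position"]),o["wrist_force"])
p,d=viewer.grab_frame("wrist");np.save("pics/w18.npy",d)
print(lidfit(d,o,205,240))
E
```

```text
time_s: 18.83
position: [557.4, -54.8, 225.1]
ee_rot: [-89.9, -30.4, -30.9]
wrist_force: [3.6, -7.3, 4.1]
width: 0.144
[-26.28689179   1.44122332 223.09027123] [ 3.56742511 -7.29431271  4.08069787]
(np.float64(0.967857558048644), array([ 0.82366299, -0.00485488,  0.56705882]), array([ 36.42498994,   3.45625188, 140.83636354]), np.float64(0.20406363720973927))
```

The force along x rose by 7 N and the lid stopped turning, so it rests on the stay. I'll release slowly.

```bash
python3 -m crank '[{"delta_pos":[0,0,0],"dr":[0,0,0],"gripper":0.012},{"delta_pos":[0,0,0],"dr":[0,0,0],"gripper":0.018},{"delta_pos":[0,0,0],"dr":[0,0,0],"gripper":0.03},{"delta_pos":[0,0,0],"dr":[0,0,0],"gripper":0.045},{"delta_pos":[0,0,0],"dr":[0,0,0],"gripper":0.045}]' 20; python3 -m crank '[{"delta_pos":[0,0,0],"dr":[0,0,0],"gripper":0.045},{"delta_pos":[0,0,0],"dr":[0,0,0],"gripper":0.045}]'
python3 - <<'E'
from h import *
o=monitor.get_obs();print(chest(o["position"]),o["wrist_force"])
p,d=viewer.grab_frame("wrist");cv2.imwrite("pics/w19.png",p[:,:,::-1]);np.save("pics/w19.npy",d)
print(lidfit(d,o,205,240))
E
```

```text
time_s: 19.3
position: [556.2, -53.3, 221.7]
ee_rot: [-90.0, -30.0, -30.8]
wrist_force: [0.1, -0.5, -0.2]
width: 0.527
time_s: 19.47
position: [556.3, -53.6, 221.6]
ee_rot: [-90.0, -30.0, -30.8]
wrist_force: [-0.2, -0.2, -0.0]
width: 0.525
[-27.81930517   1.9455252  219.61477797] [-0.15663152 -0.22696373 -0.04780535]
(np.float64(0.9721358512529924), array([ 0.82608054, -0.00508578,  0.56352912]), array([ 45.88645453,   3.77262259, 127.54997961]), np.float64(0.23200764434102034))
```

View pics/w19.png

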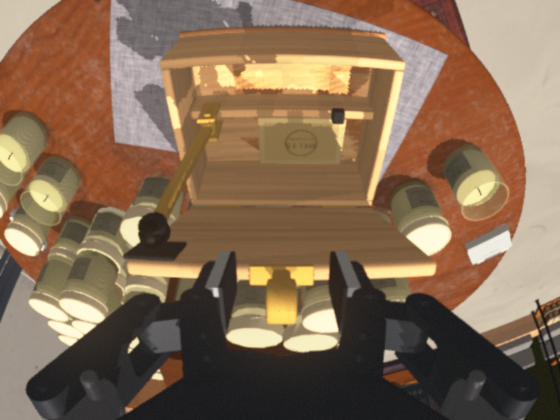

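The fingers are open on both sides of the pull (283, 295) and the lid rests on the stay at (155, 235). Now I retreat along the tool axis.

```bash
python3 -m crank '[{"delta_pos":[-0.004,0.0026,0.009],"dr":[0,0,0],"gripper":0.045},{"delta_pos":[-0.013,0.0077,0.026],"dr":[0,0,0],"gripper":0.045},{"delta_pos":[-0.022,0.0128,0.043],"dr":[0,0,0],"gripper":0.045},{"delta_pos":[-0.034,0.0205,0.069],"dr":[0,0,0],"gripper":0.045},{"delta_pos":[-0.052,0.031,0.104],"dr":[0,0,0],"gripper":0.045}]'; python3 -m crank '[{"delta_pos":[-0.02,0.012,0.01],"dr":[0,0,0],"gripper":0.045},{"delta_pos":[-0.04,0.024,0.02],"dr":[0,0,0],"gripper":0.045},{"delta_pos":[-0.06,0.036,0.02],"dr":[0,0,0],"gripper":0.045},{"delta_pos":[-0.06,0.036,0.02],"dr":[0,0,0],"gripper":0.045},{"delta_pos":[-0.06,0.036,0.02],"dr":[0,0,0],"gripper":0.045}]'
python3 - <<'E'
from h import *
o=monitor.get_obs();print(chest(o["position"]),o["wrist_force"])
p,d=viewer.grab_frame("wrist");cv2.imwrite("pics/w20.png",p[:,:,::-1])
p,d=viewer.grab_frame("side");cv2.imwrite("pics/s20.png",p[:,:,::-1])
a=p.astype(int)-cv2.imread("pics/side0.png")[:,:,::-1].astype(int)
p,d=viewer.grab_frame("top");cv2.imwrite("pics/t20.png",p[:,:,::-1])
E
```

```text
time_s: 19.93
position: [503.1, -22.7, 324.7]
ee_rot: [-90.1, -29.8, -30.8]
wrist_force: [0.5, 0.7, 0.2]
width: 0.527
time_s: 20.35
position: [443.9, 13.8, 347.0]
ee_rot: [-89.9, -30.1, -30.8]
wrist_force: [0.2, 0.7, -0.6]
width: 0.527
[-158.86543639    2.29299758  344.97664506] [ 0.24318503  0.69721708 -0.58039843]
```

View pics/w20.png

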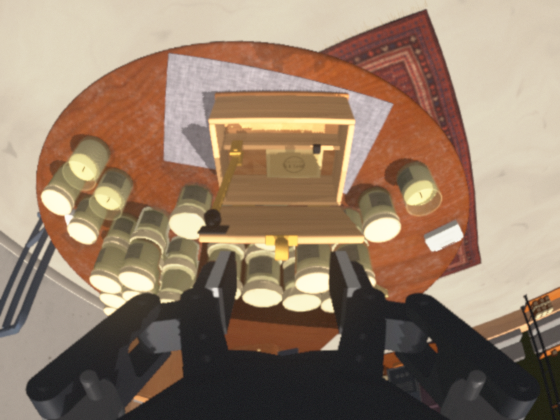

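View pics/s20.png

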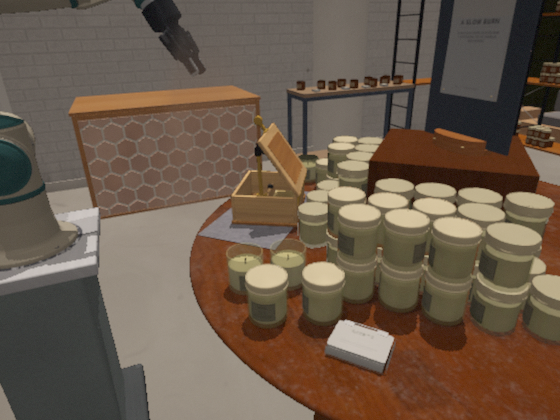

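View pics/t20.png

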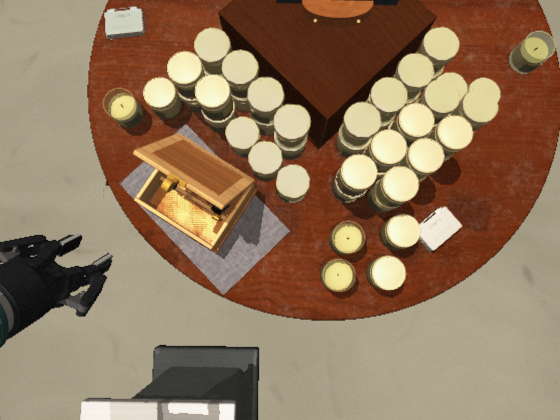

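The pictures show the lid resting on the stay (side view, around (262, 150)), the candles where they stood, and the arm clear. I'm handing the job in.

```bash
python3 -c "
from station import ticket;print(ticket.close_job())"
```

```text
the job is handed in; nothing more can be done
None
```

I set up the chest as asked and handed the job in at about 20.5 s. The hand-in reports no verdict, so I don't have one.

- **Lid back:** I pinched the pull and opened the lid to its stop, where it leaned by itself.
- **Stay up:** I swung the stay up and over to its stop. The button slid about 12 mm in the pads on the way, and from about half-way I tilted the tool with the swing. Its last measured position was about 1.71 rad, and it stayed standing when I let go.
- **Lid lowered:** I brought the lid forward and eased it down until the wrist force along x rose by about 7 N and the lid stopped turning. The pull slid about 8 mm in the pads, but the lid did not drop.

**Last checks:** A plane fit to the wrist depth after release put the lid at 0.972 rad, inside the 0.92–1.04 range and close to the expected 0.98. The side, top and wrist pictures show the lid on the upright stay and the arm well clear, with the wrist force under 1 N. The candles show no shift by eye against the first pictures. I did not measure them.

One fit disagreed: a first, rough lid-angle fit read 0.94 rad when the lid was near 1.08. I dropped it for the plane fit.

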